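# Lock the pocket things away and enter the code

## Task

Slide the grey lockbox's cover fully back and lay in its compartment whichever of the blue mint tin, silver pen, wooden comb and black car key fob are out on the console. Then slide the cover fully shut, turn the cam lock a quarter turn clockwise to its stop so that it draws the cover tight, and only then enter the code on the keypad: press the blue, yellow, green and red keys fully down one at a time, in that order. Never press the white key, and leave the bowl, the coin tray and everything else where they are.

Things in the scene. Friction and masses are not known exactly. Their poses are not given: they have to be found in the camera images.
- lockbox: fixed grey lockbox: open compartment in front, solid deck behind. Origin: on the console under the compartment's middle; x points to the deck, y left. Compartment inside 165 (x) by 240 mm (y), floor 12, rim 65 mm above the console. Deck x = +89 to +250 mm, 65 high. Front lip at x = -102 to -95 mm, 76 high. At its right a lug 74 mm square, 42 high, centred at x = -30, y = -163 mm, bears the cam
- cover (a joint): position (m) of the white sliding cover (177 by 246 mm, 7 mm thick, its top 74 mm above the console) along the lockbox's +x: 0 = shut over the compartment, 0.175 = fully back on the deck with the compartment clear. Runs stiffly (about 3 N) and stays where it is left; starts nearly shut
- cover_handle (a point): grip point of the orange upright fin on the cover: 12 mm thick (x), 70 mm wide (y), 42 mm tall from the cover's top at 74 mm to 116 mm; the point lies in its middle, 14 mm below its top. Axes as the lockbox
- cam (a joint): angle (rad) of the cam lock: 0 = free, its bar along the lockbox's x; turned clockwise seen from above it grows to the stop at 1.57 (bar across) and draws the cover 6 mm forward against the lip. Friction torque about 0.25 N m, stays where it is left
- cam_grip (a point): on the axis of the black bar knob of the cam lock, at the height to grip: bar 42 mm long, 14 mm thick, 32 mm tall, this point 7 mm below its top. Turns with the bar: its x runs along the bar
- key_blue_top (a point): centre of the top of the blue round spring key, 28 mm across, in an aluminium collar of 44 mm; its top stands 48 mm above the console when up and goes down 6 mm; full travel takes about 5 N
- key_blue (a joint): travel (m) of the blue key: 0 = up, 0.006 = fully down; springs back. The keys stand 48 mm apart in two rows on a flat keypad block with a grey face (112 by 160 mm, 26 mm high) at the back right; which colour sits where changes
- key_yellow_top (a point): centre of the top of the yellow round spring key, 28 mm across, in an aluminium collar of 44 mm; its top stands 48 mm above the console when up and goes down 6 mm; full travel takes about 5 N
- key_yellow (a joint): travel (m) of the yellow key: 0 = up, 0.006 = fully down; springs back. The keys stand 48 mm apart in two rows on a flat keypad block with a grey face (112 by 160 mm, 26 mm high) at the back right; which colour sits where changes
- key_green_top (a point): centre of the top of the green round spring key, 28 mm across, in an aluminium collar of 44 mm; its top stands 48 mm above the console when up and goes down 6 mm; full travel takes about 5 N
- key_green (a joint): travel (m) of the green key: 0 = up, 0.006 = fully down; springs back. The keys stand 48 mm apart in two rows on a flat keypad block with a grey face (112 by 160 mm, 26 mm high) at the back right; which colour sits where changes
- key_red_top (a point): centre of the top of the red round spring key, 28 mm across, in an aluminium collar of 44 mm; its top stands 48 mm above the console when up and goes down 6 mm; full travel takes about 5 N
- key_red (a joint): travel (m) of the red key: 0 = up, 0.006 = fully down; springs back. The keys stand 48 mm apart in two rows on a flat keypad block with a grey face (112 by 160 mm, 26 mm high) at the back right; which colour sits where changes
- key_white_top (a point): centre of the top of the white round spring key, 28 mm across, in an aluminium collar of 44 mm; its top stands 48 mm above the console when up and goes down 6 mm; full travel takes about 5 N
- key_white (a joint): travel (m) of the white key: 0 = up, 0.006 = fully down; springs back. The keys stand 48 mm apart in two rows on a flat keypad block with a grey face (112 by 160 mm, 26 mm high) at the back right; which colour sits where changes
- tin_center (a point): blue mint tin with a white seam and latch, 92 mm (x) by 46 mm (y) by 24 mm; the point is its centre, long axis x, z up. May be absent
- pen_center (a point): silver aluminium pen with flat sides, 126 mm (x) by 14 by 14 mm (with a 10 mm point beyond); the point is its centre, long axis x, z up. May be absent
- comb_center (a point): wooden comb lying flat, 120 mm (x) by 32 mm (y) by 10 mm thick; the point is its centre, long axis x, z up. May be absent
- fob_center (a point): black car key fob with grey buttons and a steel band, 84 mm (x) by 38 mm (y) by 16 mm; the point is its centre, long axis x, z up. May be absent
- bowl: black ceramic bowl, 170 mm across, 60 mm high; leave alone. Origin at the middle of its underside
- coin_tray: clear acrylic tray of coins, 140 by 200 by 30 mm; leave alone. Origin at the middle of its underside
- candle: candle jar, 72 mm across, 80 mm high; leave alone. Origin at the middle of its underside
- glasses_case: dark wooden glasses case, 60 by 150 by 36 mm; leave alone. Origin at the middle of its underside
- sanitiser: white bottle of hand sanitiser, 54 mm across, 90 mm high; leave alone. Origin at the middle of its underside
Things that resemble listed ones, but are neither listed nor needed, are in the scene too. What is meant by the part that bears comb_center is not turquoise, and is the smaller of those in its own colour.

How it is judged (in metres and radians):
On the way, in this order (a step that is already met when the one before it is completed fails the run):
1. the cover is slid fully back (value of joint cover above 0.165 m), for 0.2 s.
2. all the pocket things that are there lie in the compartment, let go (x of tin_center in the frame of lockbox between -0.083 and 0.083 m and y of tin_center in the frame of lockbox between -0.121 and 0.121 m and z of tin_center in the frame of lockbox between 0.01 and 0.062 m and x of pen_center in the frame of lockbox between -0.083 and 0.083 m and y of pen_center in the frame of lockbox between -0.121 and 0.121 m and z of pen_center in the frame of lockbox between 0.01 and 0.062 m and x of comb_center in the frame of lockbox between -0.083 and 0.083 m and y of comb_center in the frame of lockbox between -0.121 and 0.121 m and z of comb_center in the frame of lockbox between 0.01 and 0.062 m and x of fob_center in the frame of lockbox between -0.083 and 0.083 m and y of fob_center in the frame of lockbox between -0.121 and 0.121 m and z of fob_center in the frame of lockbox between 0.01 and 0.062 m and contact force between the fingers and tin below 0.5 N and contact force between the fingers and pen below 0.5 N and contact force between the fingers and comb below 0.5 N and contact force between the fingers and fob below 0.5 N), for 0.3 s.
3. the cover is slid fully shut (value of joint cover below 0.004 m), for 0.2 s.
4. the cam lock is turned a quarter turn and the cover drawn tight (value of joint cover below 0.004 m and value of joint cam above 1.35 rad and x of cover_handle in the frame of lockbox below -0.0685 m), for 0.2 s.
5. the blue key is pressed down, alone (value of joint key_blue above 0.004 m and value of joint each of key_yellow, key_green, key_red, key_white below 0.002 m), for 0.05 s.
6. the yellow key is pressed down, alone (value of joint key_yellow above 0.004 m and value of joint each of key_blue, key_green, key_red, key_white below 0.002 m), for 0.05 s.
7. the green key is pressed down, alone (value of joint key_green above 0.004 m and value of joint each of key_blue, key_yellow, key_red, key_white below 0.002 m), for 0.05 s.
8. the red key is pressed down, alone (value of joint key_red above 0.004 m and value of joint each of key_blue, key_yellow, key_green, key_white below 0.002 m), for 0.05 s.
At the end, for the whole second after the job is handed in: Every pocket thing present lies inside the compartment below its rim, the cover is shut to within 4 mm, the cam lock is past 1.35 rad with the cover drawn forward, and all keys are up again (all of step 4 and x of tin_center in the frame of lockbox between -0.083 and 0.083 m and y of tin_center in the frame of lockbox between -0.121 and 0.121 m and z of tin_center in the frame of lockbox between 0.01 and 0.062 m and x of pen_center in the frame of lockbox between -0.083 and 0.083 m and y of pen_center in the frame of lockbox between -0.121 and 0.121 m and z of pen_center in the frame of lockbox between 0.01 and 0.062 m and x of comb_center in the frame of lockbox between -0.083 and 0.083 m and y of comb_center in the frame of lockbox between -0.121 and 0.121 m and z of comb_center in the frame of lockbox between 0.01 and 0.062 m and x of fob_center in the frame of lockbox between -0.083 and 0.083 m and y of fob_center in the frame of lockbox between -0.121 and 0.121 m and z of fob_center in the frame of lockbox between 0.01 and 0.062 m and value of joint each of key_blue, key_yellow, key_green, key_red, key_white below 0.002 m); the robot touches nothing.
It fails at once if a key is pressed before the cam lock is turned (value of joint cam below 1.25 rad and value of joint any of key_blue, key_yellow, key_green, key_red, key_white above 0.0035 m).
It fails at once if two keys are down at once (value of joint each of key_blue, key_yellow above 0.0035 m or value of joint each of key_blue, key_green above 0.0035 m or value of joint each of key_blue, key_red above 0.0035 m or value of joint each of key_blue, key_white above 0.0035 m or value of joint each of key_yellow, key_green above 0.0035 m or value of joint each of key_yellow, key_red above 0.0035 m or value of joint each of key_yellow, key_white above 0.0035 m or value of joint each of key_green, key_red above 0.0035 m or value of joint each of key_green, key_white above 0.0035 m or value of joint each of key_red, key_white above 0.0035 m).
It fails at once if the white key is pressed (value of joint key_white above 0.0035 m).
It fails at once if something that was to be left alone is pushed more than 40 mm from its place (distance of any of bowl, coin_tray, candle, glasses_case, sanitiser from where it was at the start of the episode above 0.04 m).
It fails at once if the candle jar or the sanitiser bottle is tipped over (angle between any of candle, sanitiser's own z axis and vertical above 0.5 rad).
Of tin, pen, comb, fob only 3 to 4 are there at a start; the rules pass over those that are not, and their reading is None.
At some moment in a run one of tin, pen, comb, fob may be knocked a few centimetres aside while the robot is not near it.
Once in a run the grip may slacken for a moment while it holds something.
It also fails if it takes over 210 s, if anything falls off the work surface, if the arm or the gripper's body presses on something with over 40 N, if the wrist force passes 120 N, or if a joint passes its speed limit or range.

## Robot

A 7-joint arm with a two-finger parallel gripper is mounted at the origin on the work surface. World frame = base frame: x ahead of the robot, y to its left, z up, the work surface at z = 0. Lengths are in mm, angles in rad, forces in N, time in s.
With the tool pointing down it reaches from about 400 to 875 mm from the base axis. Payload 4.4 kg.
Tool frame: the origin (TCP) lies midway between the tips of the shut fingers; the grasp point (between the pads) lies 19 mm behind it; x points along the fingers, z is the direction in which the jaws open and shut, and the axes are right-handed (so a half turn about x gives the same grasp; the last joint's range is limited). The gripper opens to 85 mm and grips with 20 to 120 N. Pads are 22 mm wide; open, the fingers measure 114 mm over their backs; the gripper's body (76 mm by 85 mm) begins 54 mm behind the grasp point. The pads swing forward as they close: fully open they stand 13 mm farther back than shut.
Start: joints at [1.095, 0.628, 0.038, 1.517, -0.027, 0.996, -0.02], TCP at [259.005, -596.183, 231.313] pointing down, gripper open.
Joint ranges: [-3.06, 3.06], [-0.37, 2.12], [-1.25, 1.32], [0.18, 2.47], [-1.1, 4.24], [0.23, 1.98], [-2.94, 2.94]. Speed limits (rad/s): [2.57, 2.57, 3.14, 3.14, 3.14, 3.14, 3.14].

## Interface

Orientations are given as [roll, pitch, yaw] about the fixed x, y, z axes, in that order (R = Rz(yaw) Ry(pitch) Rx(roll)).
In Python, from cell import ctrl gives the robot as it stands. The module is installed in compiled form; this text tells all that it offers.
- The arm moves only by the tool servo_tool, never from a script. Its argument "rows" is a list of rows, each an object of numbers: "dx", "dy", "dz": the shift along the tool's x, y, z in units of 750 mm (1.0 is 750 mm); "wx", "wy", "wz": the turn, a rotation vector about the tool's x, y, z in units of 6 degrees (1.0 is 6 degrees); "fingers": the closure, from 0 (fully open) to 1 (shut). In form: [{"dx": .., "dy": .., "dz": .., "wx": .., "wy": .., "wz": .., "fingers": ..}, ...]. A call has 1 to 5 rows; each row shifts and turns the commanded pose from where the row before left it, along the tool's axes as they then stand; what a row does not reach is not made up. A row lasts 1/8 s, in which the tool goes at most 62.5 mm and 10.7 degrees, less where a joint would pass 70% of its speed; a pose out of reach is approached as far as the arm can. A call with a number of a shift or a turn outside -1 to 1 is refused whole. A call with a gripper value outside its range is refused whole. The fingers move at their own pace and stop on an object; the grip force is fixed at half the most. Time passes only in rows, so rows that do not move let the fingers close. It gives the time, the measured TCP pose, the force and the opening at its end, in the units of the state.
- ctrl.read_state(): the state, without advancing time (a new reading comes with each control period).
- ctrl.get_image(name): name is "scene" or "top" or "wrist"; returns the picture (420x560x3 uint8, red, green, blue); there is no depth.
- ctrl.camera_info(name): a dict with "fovy" (degrees; the focal length in pixels is half the picture's height over the tangent of half this angle, whatever the lens; pixels are square), "cx", "cy" (the principal point, pixels), "R" (3x3) and "t" (3): a world point X has camera coordinates R X + t. Camera axes: x right, y down, z forward; pixel columns grow to the right and rows downward; lengths in mm; the calibration is good to about 2 mm. A picture is of the moment at which its call begins: read the wrist's pose just before it. camera_info takes no time and is no camera call; for the wrist camera it gives the pose at the moment of the call.
- ctrl.finish_job(): hands the job in, once; it reports no verdict.
Trained networks look in the newest picture that a camera, given by its name, has taken for a name from the list of things; names that differ only in an ending like _2 or _b are one class to them, and where a whole thing is asked for, a point or a joint stands for the part that bears it (a point fixed in the world has none). Each returns a list of dicts, best first, with "conf" (0 to 1); they miss things now and then, are a little off and sometimes report something else, mostly with a low value. They report only what shows in the picture. A call takes as long as a camera call. They do not tell look-alikes from the thing itself.
- ctrl.search_frame(label, camera): "extent" ([centre column, centre row, width, height] in pixels, round what is visible of it).
- ctrl.silhouettes(label, camera): "region" (420x560 bool, what is visible of it) and "extent" ([centre column, centre row, width, height] in pixels, round what is visible of it).
- ctrl.mark_of(label, camera): "point" ([column, row] in pixels: a listed point, or the origin of a listed thing).
The state is a dict: "clock": time; "qpos": joint angles; "qd": joint speeds; "tau": joint torques, N m; "eef_pos": TCP position; "tool_rot": TCP orientation; "force": force on the tool from outside, world axes, zero at the start; "torque": the same for the moment, N m; "width": finger opening in mm.
Only numpy, scipy, OpenCV 4.12 (cv2) and the standard library are available. Lean on these libraries where they do the work, as an engineer would, in place of code of your own. Each camera call takes 0.05 s, during which the arm holds its last target.

## Working session

There is one attempt and no reset: what is moved stays moved. The work goes in short steps, Python scripts to look and compute and a tool call to move; the robot and the scene stay as the last step left them, time stands still between calls to the robot, and variables do not carry over. Pictures are saved under pics/ and viewed, and the job is handed in when it is done.

Besides the shell and the picture viewer there is one more tool, called in YAML: its name, and indented under it one key for each argument. servo_tool: Moves the arm, as the interface text tells. Its arguments: {"type":"object","properties":{"rows":{"type":"array"}},"required":["rows"]}

```bash
ls; mkdir -p pics
python3 - <<'E'
from cell import ctrl
import cv2
s=ctrl.read_state();print(s)
for n in("scene","top","wrist"):
    im=ctrl.get_image(n);cv2.imwrite(f"pics/{n}0.png",im[:,:,::-1])
    print(n,ctrl.camera_info(n))
E
```

```text
pics
{'clock': 0.0, 'qpos': array([ 1.09522158,  0.62933937,  0.03841607,  1.51836064, -0.02701112,
        0.99631119, -0.01999218]), 'qd': array([ 0.00107018,  0.00114837, -0.00172959,  0.00050185,  0.00086486,
       -0.00071892, -0.00058711]), 'tau': array([-3.37843985e-04, -5.63405442e+01,  1.22632205e+00, -1.93444473e+01,
        1.09967461e-02,  1.05367927e-02, -1.54684500e-05]), 'eef_pos': array([ 258.75616909, -595.59425966,  230.39535295]), 'tool_rot': array([-3.14150227,  1.56889474,  1.98068434]), 'force': array([-0.04128139, -0.52850525, -0.21892192]), 'torque': array([-0.02834081,  0.0069756 , -0.02298175]), 'width': 85.51739149873576}
scene {'fovy': 42.92881908663587, 'cx': 285.46735207788004, 'cy': 207.19819672379546, 'R': array([[ 0.75890629,  0.65118465, -0.00445023],
       [ 0.45782939, -0.53840031, -0.70747251],
       [-0.46309124,  0.53486789, -0.70672685]]), 't': array([-357.62197769, -145.38349158, 1908.1182891 ])}
top {'fovy': 57.65518879090985, 'cx': 278.3419282856687, 'cy': 209.87453837838726, 'R': array([[ 0.01667485, -0.99984919, -0.00485228],
       [-0.98150276, -0.01544281, -0.19082416],
       [ 0.19072045,  0.00794449, -0.98161224]]), 't': array([ -21.0060871 ,  474.93104362, 1144.86224159])}
wrist {'fovy': 65.44151671507285, 'cx': 278.4670591696874, 'cy': 213.82705980662834, 'R': array([[ 0.39862896, -0.91710949, -0.00226597],
       [-0.87078287, -0.37926578,  0.31288121],
       [-0.28780573, -0.12275034, -0.94978956]]), 't': array([-649.43880154,  -40.20018985,  380.22792045])}
```

View pics/scene0.png

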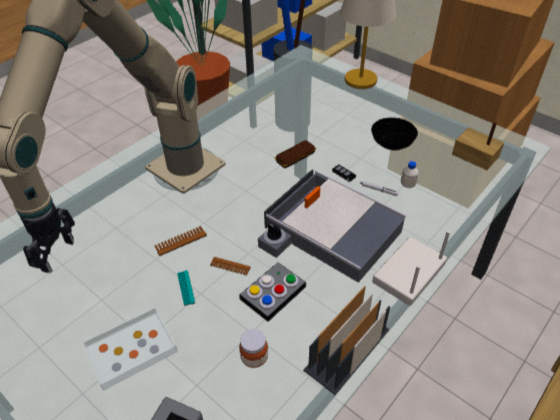

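View pics/top0.png

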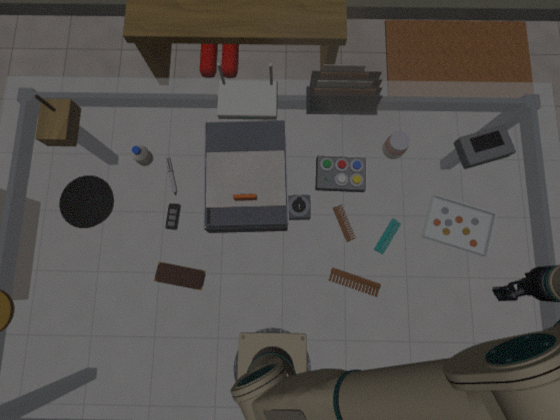

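View pics/wrist0.png

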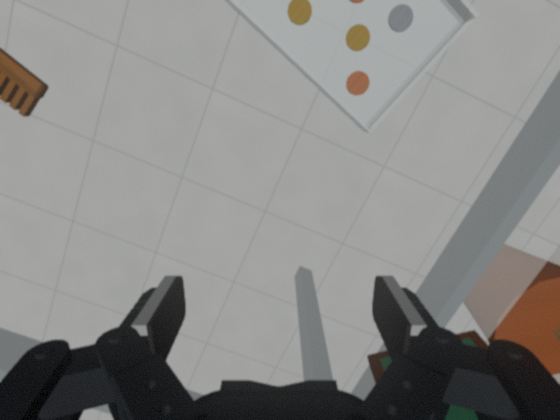

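```bash
cat > h.py <<'E'
from cell import ctrl
import numpy as np, cv2
def info(n): 
    c=ctrl.camera_info(n); f=210/np.tan(np.radians(c["fovy"])/2); return f,c["cx"],c["cy"],np.array(c["R"]),np.array(c["t"])
def proj(n,X,I=None):
    f,cx,cy,R,t=I or info(n); P=np.atleast_2d(X)@R.T+t
    return np.c_[f*P[:,0]/P[:,2]+cx, f*P[:,1]/P[:,2]+cy]
def unproj(n,uv,z,I=None):
    f,cx,cy,R,t=I or info(n); uv=np.atleast_2d(uv).astype(float)
    d=np.c_[(uv[:,0]-cx)/f,(uv[:,1]-cy)/f,np.ones(len(uv))]@R; c=-R.T@t
    s=(z-c[2])/d[:,2]; return c+d*s[:,None]
def tri(obs):
    A=[];b=[]
    for n,uv,*r in obs:
        f,cx,cy,R,t=(r[0] if r else info(n)); 
        d=R.T@np.array([(uv[0]-cx)/f,(uv[1]-cy)/f,1]); d/=np.linalg.norm(d); c=-R.T@t
        M=np.eye(3)-np.outer(d,d); A.append(M); b.append(M@c)
    return np.linalg.lstsq(np.vstack(A),np.hstack(b),rcond=None)[0]
def crop(n,name,x0,y0,x1,y1,k,im=None):
    im=ctrl.get_image(n) if im is None else im
    c=cv2.resize(im[y0:y1,x0:x1],None,fx=k,fy=k,interpolation=cv2.INTER_CUBIC); cv2.imwrite("pics/"+name,c[:,:,::-1]); return im
E
python3 - <<'E'
from h import *
np.set_printoptions(precision=1,suppress=True)
im=crop("top","t1.png",130,90,400,300,2.9);
crop("scene","s1.png",150,130,430,320,2.8)
for l in ["tin_center","pen_center","comb_center","fob_center","lockbox","cover_handle","cam_grip","key_blue_top","key_yellow_top","key_green_top","key_red_top","key_white_top","bowl","candle","sanitiser","glasses_case","coin_tray"]:
    r={}
    for c in("top","scene"):
        m=ctrl.mark_of(l,c); r[c]=[(np.round(d["point"],1).tolist(),round(float(d["conf"]),2)) for d in m[:4]]
    print(l,r)
    try: print('   tri',tri([(c,r[c][0][0]) for c in r]))
    except Exception as e: pass
print(ctrl.read_state()["clock"])
E
```

```text
tin_center {'top': [], 'scene': [([256.0, 355.1], 0.5)]}
pen_center {'top': [([171.8, 172.1], 0.45)], 'scene': [([381.0, 190.1], 0.59)]}
   tri [604.  340.    7.9]
comb_center {'top': [([343.0, 222.2], 0.83), ([387.2, 237.4], 0.73), ([352.3, 283.2], 0.64)], 'scene': [([178.2, 239.2], 0.74), ([227.9, 266.2], 0.66), ([184.5, 289.8], 0.56)]}
   tri [ 387.  -257.3  129.6]
fob_center {'top': [([172.8, 213.9], 0.81)], 'scene': [([342.1, 171.2], 0.5)]}
   tri [459.  319.1  26. ]
lockbox {'top': [([246.6, 199.8], 0.72)], 'scene': []}
cover_handle {'top': [([245.4, 196.6], 0.78)], 'scene': [([309.4, 193.3], 0.87), ([288.2, 275.3], 0.27)]}
   tri [499.2  83.1 115.2]
cam_grip {'top': [([298.6, 201.8], 0.6), ([144.8, 158.2], 0.45)], 'scene': [([273.3, 232.5], 0.74)]}
   tri [494.9 -77.7  68.4]
key_blue_top {'top': [([358.8, 166.6], 0.46)], 'scene': [([267.8, 299.4], 0.42)]}
   tri [ 624.8 -262.6   44.2]
key_yellow_top {'top': [([357.3, 178.6], 0.48)], 'scene': [([255.5, 288.0], 0.53)]}
   tri [ 580.3 -257.9   52.5]
key_green_top {'top': [([299.5, 205.1], 0.5), ([327.2, 163.9], 0.44)], 'scene': [
[... 321 characters left out ...]
06.3], 0.82)], 'scene': [([394.3, 139.9], 0.77)]}
   tri [489.7 588.7  12.2]
candle {'top': [([299.9, 202.2], 0.73), ([395.3, 149.0], 0.58)], 'scene': [([255.8, 353.8], 0.9), ([266.7, 298.5], 0.38)]}
   tri [ 559.6 -160.2 -414.7]
sanitiser {'top': [([143.2, 155.7], 0.86), ([328.8, 165.1], 0.62), ([245.2, 193.2], 0.38), ([357.9, 181.9], 0.17)], 'scene': [([407.2, 180.4], 0.81)]}
   tri [652.4 431.4  19.6]
glasses_case {'top': [([180.8, 277.1], 0.9)], 'scene': [([292.6, 157.6], 0.62)]}
   tri [262.6 287.    1.5]
coin_tray {'top': [([457.3, 223.2], 0.81), ([95.0, 206.8], 0.36), ([246.8, 192.5], 0.17)], 'scene': [([132.1, 347.1], 0.78), ([253.5, 290.5], 0.43)]}
   tri [ 447.3 -581.    15.4]
1.95
```

View pics/t1.png

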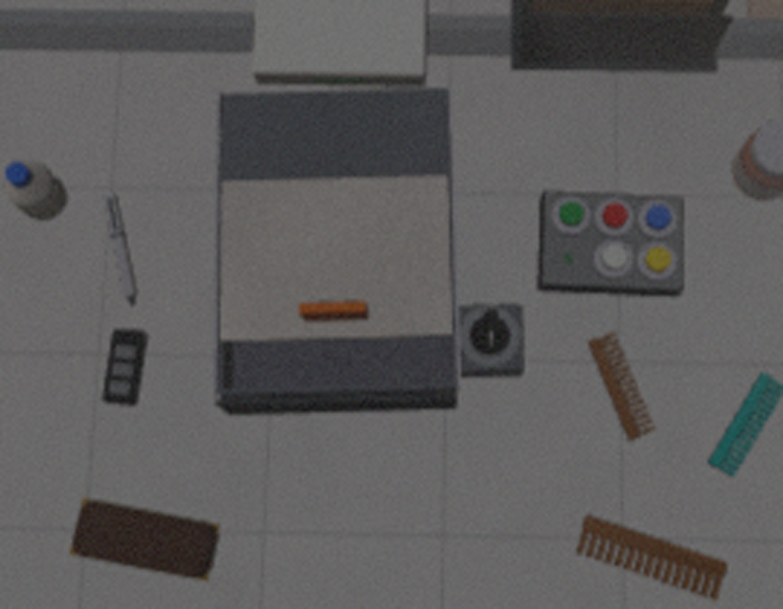

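View pics/s1.png

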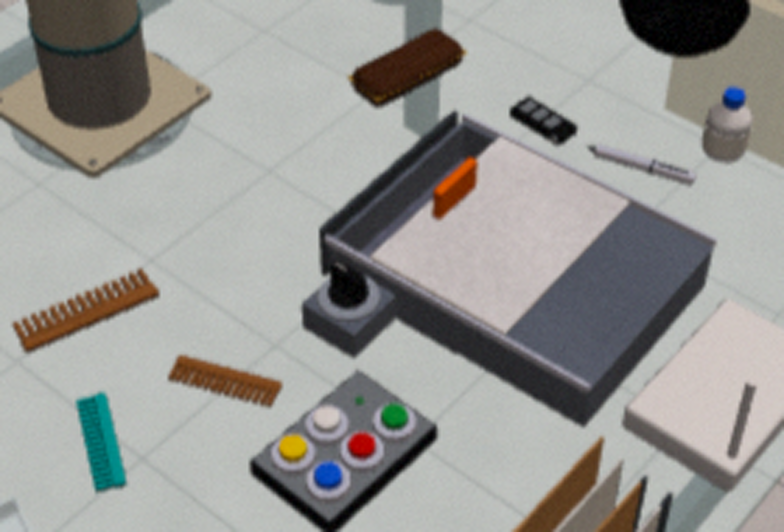

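Run:
```python
from h import *
from scipy.spatial.transform import Rotation as Ro
np.set_printoptions(precision=1,suppress=True)
def P(l,z): return unproj("top",np.array(l)/2.9+[130,90],z)
a=P([[220,95],[447,90]],65); print("deck back",a,a.mean(0))
print("lip-ish",P([[218,393],[456,388]],76))
print("cover front edge",P([[221,342],[452,336]],74))
print("cover back edge",P([[222,181],[449,175]],74))
print("handle top",P([[300,302],[367,302],[300,318],[367,316]],116))
print("cam ",P([[490,338]],68),"lug",P([[461,307],[522,306],[523,375],[461,375]],42))
for c,k in dict(green=(571,215),red=(616,215),blue=(658,216),white=(613,258),yellow=(657,259)).items(): print(c,P([k],48))
print("pen",P([[112,196],[129,290],[132,303]],7)); print("fob",P([[118,331],[147,333],[137,404],[104,402]],12)); print("comb",P([[600,336],[640,436],[614,333],[652,430]],8))
s=ctrl.read_state(); print(Ro.from_euler("xyz",s["tool_rot"]).as_matrix())
```

```text
deck back [[753.  224.2  65. ]
 [762.6 -27.2  65. ]] [757.8  98.5  65. ]
lip-ish [[417.8 206.5  76. ]
 [427.  -41.1  76. ]]
cover front edge [[472.3 206.6  74. ]
 [482.5 -36.3  74. ]]
cover back edge [[649.9 214.9  74. ]
 [660.4 -30.7  74. ]]
handle top [[506.9 119.7 116. ]
 [507.9  51.3 116. ]
 [490.2 119.  116. ]
 [493.3  50.9 116. ]]
cam  [[482.2 -76.5  68. ]] lug [[ 521.4  -46.    42. ]
 [ 523.6 -112.3   42. ]
 [ 447.6 -113.4   42. ]
 [ 446.5  -46.9   42. ]]
green [[ 625.6 -165.5   48. ]]
red [[ 626.4 -214.9   48. ]]
blue [[ 625.9 -261.    48. ]]
white [[ 577.4 -210.9   48. ]]
yellow [[ 577.  -258.8   48. ]]
pen [[653.6 353.8   7. ]
 [543.4 326.8   7. ]
 [528.5 322.3   7. ]]
fob [[495.1 334.3  12. ]
 [493.4 301.9  12. ]
 [413.7 307.7  12. ]
 [415.3 344.1  12. ]]
comb [[ 498.7 -201.6    8. ]
 [ 387.8 -243.9    8. ]
 [ 502.3 -217.2    8. ]
 [ 394.6 -257.1    8. ]]
[[ 0.   0.9  0.4]
 [-0.   0.4 -0.9]
 [-1.   0.   0. ]]
```

```bash
cat >> h.py <<'E'
from scipy.spatial.transform import Rotation as Ro
import json
np.set_printoptions(precision=1,suppress=True)
# lockbox frame
O=np.array([508.,87.]); YAW=0.038
def box(x,y):
    c,s=np.cos(YAW),np.sin(YAW); return O+np.array([c*x-s*y,s*x+c*y])
def down(ang): # tool x down, tool z along world angle ang
    z=np.array([np.cos(ang),np.sin(ang),0]); x=np.array([0,0,-1.]); y=np.cross(z,x)
    return np.c_[x,y,z]
def cur():
    s=ctrl.read_state(); return np.array(s["eef_pos"]),Ro.from_euler("xyz",s["tool_rot"])
def plan(legs,fingers,start=None):
    """legs: list of (pos, ang, nrows or None). prints rows"""
    p,R=start or cur(); rows=[]
    for L in legs:
        pos,ang=np.array(L[0],float),L[1]; T=Ro.from_matrix(down(ang)) if ang is not None else R
        d=np.linalg.norm(pos-p); rv=(R.inv()*T).as_rotvec(); 
        n=L[2] if len(L)>2 and L[2] else max(1,int(np.ceil(d/55)),int(np.ceil(np.abs(np.degrees(rv)).max()/5.9)))
        w=np.round(np.degrees(rv)/6/n,2)
        for i in range(n):
            q=p+(pos-p)/(n-i); v=np.round(R.inv().apply(q-p)/750,3 if d>30 else 4)
            rows.append(dict(dx=v[0],dy=v[1],dz=v[2],wx=w[0],wy=w[1],wz=w[2],fingers=fingers))
            p=p+R.apply(v*750); R=R*Ro.from_rotvec(np.radians(w*6))
    for i in range(0,len(rows),5): print("[",", ".join("{"+", ".join(f'"{k}":{x+0:.4g}' for k,x in r.items() if x!=0 or k=="fingers")+"}" for r in rows[i:i+5]),"]")
    print("end",p,R.as_euler("xyz"))
E
python3 - <<'E'
from h import *
h=box(-8,0);print(h)
plan([([h[0]-70,h[1],230],YAW)],0)
E
```

```text
[500.   86.7]
[ {"dy":0.044, "dz":-0.057, "wx":-0.88, "fingers":0}, {"dy":0.049, "dz":-0.053, "wx":-0.88, "fingers":0}, {"dy":0.054, "dz":-0.048, "wx":-0.88, "fingers":0}, {"dy":0.058, "dz":-0.043, "wx":-0.88, "fingers":0}, {"dy":0.062, "dz":-0.038, "wx":-0.88, "fingers":0} ]
[ {"dy":0.065, "dz":-0.032, "wx":-0.88, "fingers":0}, {"dy":0.067, "dz":-0.026, "wx":-0.88, "fingers":0}, {"dy":0.07, "dz":-0.019, "wx":-0.88, "fingers":0}, {"dy":0.071, "dz":-0.013, "wx":-0.88, "fingers":0}, {"dy":0.072, "dz":-0.006, "wx":-0.88, "fingers":0} ]
[ {"dx":0.001, "dy":0.072, "wx":-0.88, "fingers":0}, {"dy":0.072, "dz":0.007, "wx":-0.88, "fingers":0}, {"dx":0.001, "dy":0.07, "dz":0.014, "wx":-0.88, "fingers":0} ]
end [430.   86.5 229.8] [-0.7  1.6 -0.7]
```

servo_tool:
  rows:
    - {"dy": 0.044,"dz": -0.057,"wx": -0.88,"fingers": 0}
    - {"dy": 0.049,"dz": -0.053,"wx": -0.88,"fingers": 0}
    - {"dy": 0.054,"dz": -0.048,"wx": -0.88,"fingers": 0}
    - {"dy": 0.058,"dz": -0.043,"wx": -0.88,"fingers": 0}
    - {"dy": 0.062,"dz": -0.038,"wx": -0.88,"fingers": 0}

```text
schema error: expected keys dx, dy, dz, wx, wy, wz, fingers
```

servo_tool:
  rows:
    - {"dy": 0.065,"dz": -0.032,"wx": -0.88,"fingers": 0}
    - {"dy": 0.067,"dz": -0.026,"wx": -0.88,"fingers": 0}
    - {"dy": 0.07,"dz": -0.019,"wx": -0.88,"fingers": 0}
    - {"dy": 0.071,"dz": -0.013,"wx": -0.88,"fingers": 0}
    - {"dy": 0.072,"dz": -0.006,"wx": -0.88,"fingers": 0}

```text
schema error: expected keys dx, dy, dz, wx, wy, wz, fingers
```

servo_tool:
  rows:
    - {"dx": 0.001,"dy": 0.072,"wx": -0.88,"fingers": 0}
    - {"dy": 0.072,"dz": 0.007,"wx": -0.88,"fingers": 0}
    - {"dx": 0.001,"dy": 0.07,"dz": 0.014,"wx": -0.88,"fingers": 0}
    - {"fingers": 0}

```text
schema error: expected keys dx, dy, dz, wx, wy, wz, fingers
```

Run:
```python
from h import *
s=ctrl.read_state();print(s["clock"],s["eef_pos"],Ro.from_euler("xyz",s["tool_rot"]).as_matrix().round(3),s["force"],s["qpos"])
im=ctrl.get_image("wrist");cv2.imwrite("pics/w1.png",im[:,:,::-1])
```

```text
1.95 [ 259.  -596.2  231.3] [[ 0.   0.9  0.4]
 [-0.   0.4 -0.9]
 [-1.   0.   0. ]] [0.5 0.5 0. ] [ 1.1  0.6  0.   1.5 -0.   1.  -0. ]
```

View pics/w1.png

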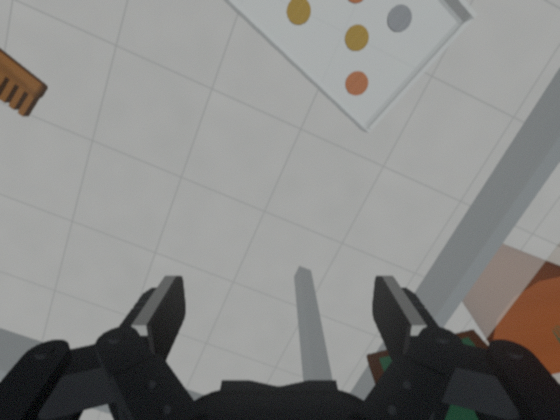

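servo_tool:
  rows:
    - {"dx": 0,"dy": 0.044,"dz": -0.057,"wx": -0.88,"wy": 0,"wz": 0,"fingers": 0}
    - {"dx": 0,"dy": 0.049,"dz": -0.053,"wx": -0.88,"wy": 0,"wz": 0,"fingers": 0}
    - {"dx": 0,"dy": 0.054,"dz": -0.048,"wx": -0.88,"wy": 0,"wz": 0,"fingers": 0}
    - {"dx": 0,"dy": 0.058,"dz": -0.043,"wx": -0.88,"wy": 0,"wz": 0,"fingers": 0}
    - {"dx": 0,"dy": 0.062,"dz": -0.038,"wx": -0.88,"wy": 0,"wz": 0,"fingers": 0}

```text
clock: 2.62
eef_pos: [325.6, -331.8, 231.6]
tool_rot: [0.077, 1.57, -0.621]
force: [1.3, 0.2, 0.1]
width: 85.2
```

servo_tool:
  rows:
    - {"dx": 0,"dy": 0.065,"dz": -0.032,"wx": -0.88,"wy": 0,"wz": 0,"fingers": 0}
    - {"dx": 0,"dy": 0.067,"dz": -0.026,"wx": -0.88,"wy": 0,"wz": 0,"fingers": 0}
    - {"dx": 0,"dy": 0.07,"dz": -0.019,"wx": -0.88,"wy": 0,"wz": 0,"fingers": 0}
    - {"dx": 0,"dy": 0.071,"dz": -0.013,"wx": -0.88,"wy": 0,"wz": 0,"fingers": 0}
    - {"dx": 0,"dy": 0.072,"dz": -0.006,"wx": -0.88,"wy": 0,"wz": 0,"fingers": 0}

```text
clock: 3.25
eef_pos: [391.2, -68.9, 231.7]
tool_rot: [-0.043, 1.569, -0.28]
force: [0.2, -0.3, 0.4]
width: 85.5
```

servo_tool:
  rows:
    - {"dx": 0.001,"dy": 0.072,"dz": 0,"wx": -0.88,"wy": 0,"wz": 0,"fingers": 0}
    - {"dx": 0,"dy": 0.072,"dz": 0.007,"wx": -0.88,"wy": 0,"wz": 0,"fingers": 0}
    - {"dx": 0.001,"dy": 0.07,"dz": 0.014,"wx": -0.88,"wy": 0,"wz": 0,"fingers": 0}
    - {"dx": 0,"dy": 0,"dz": 0,"wx": 0,"wy": 0,"wz": 0,"fingers": 0}

```text
clock: 3.75
eef_pos: [431.1, 91.2, 230.3]
tool_rot: [0.893, 1.567, 0.938]
force: [0.6, -0.4, 0.2]
width: 85.2
```

```bash
sed -i 's/ for k,x in r.items() if x!=0 or k=="fingers")/ for k,x in r.items())/' h.py
python3 - <<'E'
from h import *
s=ctrl.read_state();print(s["clock"],s["eef_pos"],Ro.from_euler("xyz",s["tool_rot"]).as_matrix().round(3),s["force"],s["qpos"])
im=ctrl.get_image("wrist");cv2.imwrite("pics/w2.png",im[:,:,::-1])
E
```

```text
3.75 [431.1  91.2 230.3] [[ 0. -0.  1.]
 [ 0.  1.  0.]
 [-1.  0.  0.]] [ 0.6 -0.4  0.2] [ 0.   0.4 -0.4  2.1  0.2  0.8 -0.5]
```

View pics/w2.png

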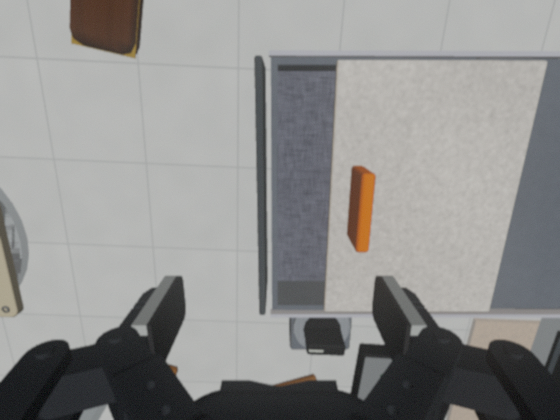

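Run:
```python
from h import *
print(cur())
w=lambda l,z:print(unproj("wrist",l,z))
im=crop("wrist","w3.png",250,40,540,380,1.75)
w([[257,57],[259,313]],76);print("lip inner");w([[264,57],[267,313]],76);print("cover");w([[337,60],[326,312],[546,61],[494,312]],74);print("handle");w([[361,168],[374,174],[369,249],[357,251]],116)
for l in["cover_handle","cam_grip"]:
  for d in ctrl.mark_of(l,"wrist")[:2]: print(l,d["point"],d["conf"],unproj("wrist",d["point"],102 if l[1]=="o" else 67))
```

```text
(array([430.2,  88.2, 229.9]), Rotation.from_matrix(array([[ 0., -0.,  1.],
                            [ 0.,  1.,  0.],
                            [-1.,  0.,  0.]])))
[[408.2 204.2  76. ]
 [414.6 -41.7  76. ]]
lip inner
[[414.  204.5  76. ]
 [423.  -41.3  76. ]]
cover
[[474.4 204.7  74. ]
 [485.6 -39.1  74. ]
 [647.7 210.5  74. ]
 [663.9 -32.3  74. ]]
handle
[[493.9 122.9 116. ]
 [504.7 118.5 116. ]
 [508.8  53.9 116. ]
 [498.8  51.7 116. ]]
cover_handle [359.3, 205.2] 0.92 [[499.6  87.2 102. ]]
cam_grip [326.2, 342.1] 0.79 [[489.9 -85.1  67. ]]
```

View pics/w3.png

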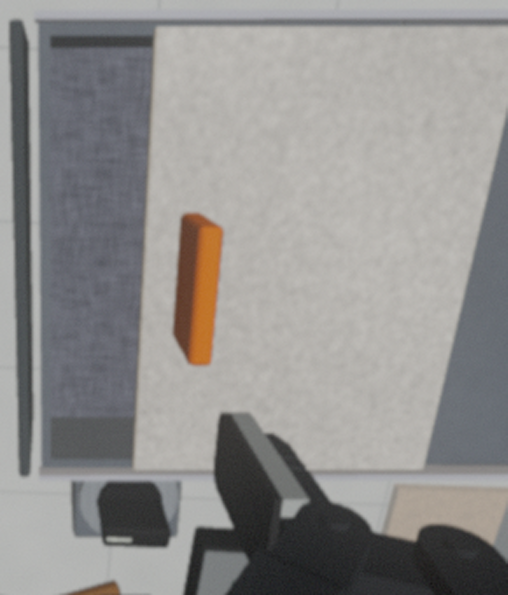

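```bash
sed -i 's/^O=np.array.*/O=np.array([511.,86.]); YAW=0.040/' h.py
python3 - <<'E'
from h import *
plan([([500.5,87,230],YAW),([500.5,87,86],YAW,4)],0)
E
```

```text
[ {"dx":0, "dy":0, "dz":0.047, "wx":-0.03, "wy":0, "wz":0, "fingers":0}, {"dx":0, "dy":-0.001, "dz":0.048, "wx":-0.03, "wy":0, "wz":0, "fingers":0}, {"dx":0.048, "dy":0, "dz":0, "wx":0, "wy":0, "wz":0, "fingers":0}, {"dx":0.048, "dy":0, "dz":0, "wx":0, "wy":0, "wz":0, "fingers":0}, {"dx":0.048, "dy":0, "dz":0, "wx":0, "wy":0, "wz":0, "fingers":0} ]
[ {"dx":0.048, "dy":0, "dz":0, "wx":0, "wy":0, "wz":0, "fingers":0} ]
end [500.8  86.7  85.7] [-2.1  1.6 -2.1]
```

servo_tool:
  rows:
    - {"dx": 0,"dy": 0,"dz": 0.047,"wx": -0.03,"wy": 0,"wz": 0,"fingers": 0}
    - {"dx": 0,"dy": -0.001,"dz": 0.047,"wx": -0.03,"wy": 0,"wz": 0,"fingers": 0}
    - {"dx": 0.048,"dy": 0,"dz": 0,"wx": 0,"wy": 0,"wz": 0,"fingers": 0}
    - {"dx": 0.048,"dy": 0,"dz": 0,"wx": 0,"wy": 0,"wz": 0,"fingers": 0}
    - {"dx": 0.048,"dy": 0,"dz": 0,"wx": 0,"wy": 0,"wz": 0,"fingers": 0}

```text
clock: 4.58
eef_pos: [500.5, 86.3, 120.9]
tool_rot: [-1.251, 1.57, -1.211]
force: [-0.0, -0.1, -0.5]
width: 85.6
```

servo_tool:
  rows:
    - {"dx": 0.048,"dy": 0,"dz": 0,"wx": 0,"wy": 0,"wz": 0,"fingers": 0}
    - {"dx": 0,"dy": 0,"dz": 0,"wx": 0,"wy": 0,"wz": 0,"fingers": 1}
    - {"dx": 0,"dy": 0,"dz": 0,"wx": 0,"wy": 0,"wz": 0,"fingers": 1}
    - {"dx": 0,"dy": 0,"dz": 0,"wx": 0,"wy": 0,"wz": 0,"fingers": 1}
    - {"dx": 0,"dy": 0,"dz": 0,"wx": 0,"wy": 0,"wz": 0,"fingers": 1}

```text
clock: 5.2
eef_pos: [501.7, 88.5, 87.1]
tool_rot: [0.13, 1.568, 0.173]
force: [1.5, -1.1, 1.4]
width: 12.6
```

servo_tool:
  rows:
    - {"dx": 0,"dy": 0,"dz": 0.03,"wx": 0,"wy": 0,"wz": 0,"fingers": 1}
    - {"dx": 0,"dy": 0,"dz": 0.03,"wx": 0,"wy": 0,"wz": 0,"fingers": 1}
    - {"dx": 0,"dy": 0,"dz": 0.03,"wx": 0,"wy": 0,"wz": 0,"fingers": 1}
    - {"dx": 0,"dy": 0,"dz": 0.03,"wx": 0,"wy": 0,"wz": 0,"fingers": 1}
    - {"dx": 0,"dy": 0,"dz": 0.016,"wx": 0,"wy": 0,"wz": 0,"fingers": 1}

```text
clock: 5.82
eef_pos: [603.2, 92.8, 87.2]
tool_rot: [-0.231, 1.57, -0.188]
force: [-3.3, -1.1, 7.6]
width: 10.9
```

servo_tool:
  rows:
    - {"dx": 0,"dy": 0,"dz": 0.006,"wx": 0,"wy": 0,"wz": 0,"fingers": 1}
    - {"dx": 0,"dy": 0,"dz": 0.004,"wx": 0,"wy": 0,"wz": 0,"fingers": 1}
    - {"dx": 0,"dy": 0,"dz": 0.004,"wx": 0,"wy": 0,"wz": 0,"fingers": 1}
    - {"dx": 0,"dy": 0,"dz": 0,"wx": 0,"wy": 0,"wz": 0,"fingers": 1}

```text
clock: 6.32
eef_pos: [613.3, 93.2, 87.2]
tool_rot: [-0.156, 1.57, -0.113]
force: [-0.6, -1.1, 4.9]
width: 11.0
```

servo_tool:
  rows:
    - {"dx": 0,"dy": 0,"dz": 0.005,"wx": 0,"wy": 0,"wz": 0,"fingers": 1}
    - {"dx": 0,"dy": 0,"dz": 0.004,"wx": 0,"wy": 0,"wz": 0,"fingers": 1}
    - {"dx": 0,"dy": 0,"dz": 0,"wx": 0,"wy": 0,"wz": 0,"fingers": 1}

```text
clock: 6.7
eef_pos: [619.9, 93.5, 87.2]
tool_rot: [-0.264, 1.57, -0.221]
force: [-1.4, -1.4, 4.5]
width: 10.9
```

servo_tool:
  rows:
    - {"dx": 0,"dy": 0,"dz": 0.005,"wx": 0,"wy": 0,"wz": 0,"fingers": 1}
    - {"dx": 0,"dy": 0,"dz": 0.003,"wx": 0,"wy": 0,"wz": 0,"fingers": 1}
    - {"dx": 0,"dy": 0,"dz": 0,"wx": 0,"wy": 0,"wz": 0,"fingers": 1}

```text
clock: 7.08
eef_pos: [623.0, 93.5, 87.1]
tool_rot: [-2.87, 1.566, -2.827]
force: [-8.3, -1.5, 11.6]
width: 11.1
```

servo_tool:
  rows:
    - {"dx": 0,"dy": 0,"dz": 0,"wx": 0,"wy": 0,"wz": 0,"fingers": 0}
    - {"dx": 0,"dy": 0,"dz": 0,"wx": 0,"wy": 0,"wz": 0,"fingers": 0}
    - {"dx": 0,"dy": 0,"dz": 0,"wx": 0,"wy": 0,"wz": 0,"fingers": 0}
    - {"dx": -0.06,"dy": 0,"dz": 0,"wx": 0,"wy": 0,"wz": 0,"fingers": 0}
    - {"dx": -0.08,"dy": 0,"dz": 0,"wx": 0,"wy": 0,"wz": 0,"fingers": 0}

```text
clock: 7.7
eef_pos: [624.5, 93.6, 190.3]
tool_rot: [-3.06, 1.567, -3.017]
force: [1.7, -0.4, 0.4]
width: 85.5
```

servo_tool:
  rows:
    - {"dx": -0.06,"dy": 0,"dz": -0.08,"wx": 0,"wy": 0,"wz": 0,"fingers": 0}
    - {"dx": 0,"dy": 0,"dz": -0.08,"wx": 0,"wy": 0,"wz": 0,"fingers": 0}
    - {"dx": 0,"dy": 0,"dz": -0.06,"wx": 0,"wy": 0,"wz": 0,"fingers": 0}
    - {"dx": 0,"dy": 0,"dz": 0,"wx": 0,"wy": 0,"wz": 0,"fingers": 0}

```text
clock: 8.2
eef_pos: [467.4, 86.7, 228.6]
tool_rot: [-2.496, 1.568, -2.452]
force: [1.3, -0.2, 0.7]
width: 85.5
```

Run:
```python
from h import *
print(cur()[0])
im=ctrl.get_image("wrist");cv2.imwrite("pics/w4.png",im[:,:,::-1])
crop("top","t4.png",130,90,400,300,2.9)
```

```text
[467.4  86.7 228.6]
```

View pics/w4.png

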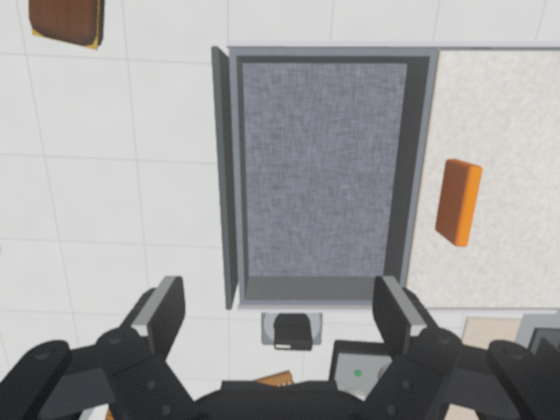

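View pics/t4.png

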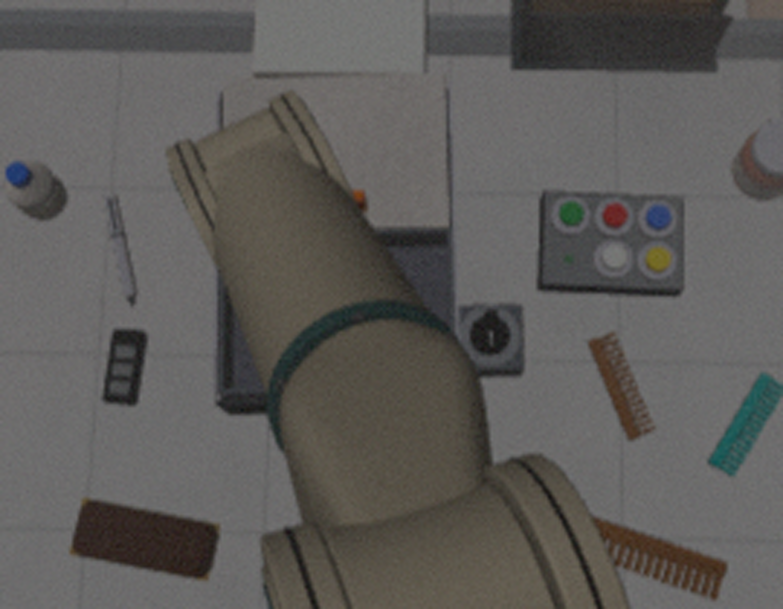

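Run:
```python
from h import *
w=lambda l,z:print(unproj("wrist",l,z))
print(ctrl.read_state()["qpos"].round(2))
w([[244,63],[406,63],[389,277],[249,277]],12)
w([[228,48],[434,48],[409,305],[240,305]],65)
I=info("wrist");print("cam",-I[3].T@I[4], I[3][2])
plan([([467,180,230],1.47-0.7),([464,318,200],1.47)],0)
```

```text
[ 0.1  0.4 -0.4  2.   0.2  0.8 -0.4]
[[433.  207.2  12. ]
 [595.3 214.3  12. ]
 [614.2 -26.4  12. ]
 [441.7 -33.7  12. ]]
[[424.7 212.2  65. ]
 [598.3 219.8  65. ]
 [619.4 -30.8  65. ]
 [436.5 -38.5  65. ]]
cam [468.7 167.2 370.5] [ 0.  -0.3 -1. ]
[ {"dx":0, "dy":0.015, "dz":0, "wx":-0.87, "wy":0, "wz":0, "fingers":0}, {"dx":0, "dy":0.015, "dz":0.001, "wx":-0.87, "wy":0, "wz":0, "fingers":0}, {"dx":0, "dy":0.015, "dz":0.003, "wx":-0.87, "wy":0, "wz":0, "fingers":0}, {"dx":0, "dy":0.015, "dz":0.004, "wx":-0.87, "wy":0, "wz":0, "fingers":0}, {"dx":0, "dy":0.015, "dz":0.005, "wx":-0.87, "wy":0, "wz":0, "fingers":0} ]
[ {"dx":-0.001, "dy":0.014, "dz":0.007, "wx":-0.87, "wy":0, "wz":0, "fingers":0}, {"dx":0, "dy":0.013, "dz":0.008, "wx":-0.87, "wy":0, "wz":0, "fingers":0}, {"dx":-0.001, "dy":0.013, "dz":0.01, "wx":-0.87, "wy":0, "wz":0, "fingers":0}, {"dx":0.006, "dy":0.019, "dz":0.018, "wx":-0.95, "wy":0, "wz":0, "fingers":0}, {"dx":0.006, "dy":0.017, "dz":0.02, "wx":-0.95, "wy":0, "wz":0, "fingers":0} ]
[ {"dx":0.006, "dy":0.015, "dz":0.021, "wx":-0.95, "wy":0, "wz":0, "fingers":0}, {"dx":0.006, "dy":0.013, "dz":0.023, "wx":-0.95, "wy":0, "wz":0, "fingers":0}, {"dx":0.006, "dy":0.011, "dz":0.024, "wx":-0.95, "wy":0, "wz":0, "fingers":0}, {"dx":0.005, "dy":0.009, "dz":0.025, "wx":-0.95, "wy":0, "wz":0, "fingers":0}, {"dx":0.006, "dy":0.006, "dz":0.025, "wx":-0.95, "wy":0, "wz":0, "fingers":0} ]
end [464.2 317.6 199.7] [-1.3  1.6  0.2]
```

Run:
```python
from h import *
w=lambda l,z:print(unproj("wrist",l,z))
w([[469,205]],116)
w([[216,48],[231,308]],76)
w([[422,49],[408,306],],74)
for d in ctrl.mark_of("cover_handle","wrist")[:1]+ctrl.mark_of("cover_handle","top")[:1]: print(d["point"],d["conf"],unproj("wrist",d["point"],102))
print(ctrl.mark_of("lockbox","wrist"))
```

```text
[[627.2  98.  116. ]]
[[416.5 210.2  76. ]
 [428.2 -35.2  76. ]]
[[584.8 217.1  74. ]
 [614.1 -26.2  74. ]]
[459.3, 206.9] 0.95 [[628.3  92.3 102. ]]
[244.7, 156.1] 0.61 [[443.9 127.8 102. ]]
[{'point': [317.8, 178.2], 'conf': 0.81}]
```

servo_tool:
  rows:
    - {"dx": 0,"dy": 0.015,"dz": 0,"wx": -0.87,"wy": 0,"wz": 0,"fingers": 0}
    - {"dx": 0,"dy": 0.015,"dz": 0.001,"wx": -0.87,"wy": 0,"wz": 0,"fingers": 0}
    - {"dx": 0,"dy": 0.015,"dz": 0.003,"wx": -0.87,"wy": 0,"wz": 0,"fingers": 0}
    - {"dx": 0,"dy": 0.015,"dz": 0.004,"wx": -0.87,"wy": 0,"wz": 0,"fingers": 0}
    - {"dx": 0,"dy": 0.015,"dz": 0.005,"wx": -0.87,"wy": 0,"wz": 0,"fingers": 0}

```text
clock: 9.07
eef_pos: [468.5, 145.2, 228.0]
tool_rot: [1.091, 1.57, 1.592]
force: [-0.4, 0.8, 0.4]
width: 85.4
```

servo_tool:
  rows:
    - {"dx": -0.001,"dy": 0.014,"dz": 0.007,"wx": -0.87,"wy": 0,"wz": 0,"fingers": 0}
    - {"dx": 0,"dy": 0.013,"dz": 0.008,"wx": -0.87,"wy": 0,"wz": 0,"fingers": 0}
    - {"dx": -0.001,"dy": 0.013,"dz": 0.01,"wx": -0.87,"wy": 0,"wz": 0,"fingers": 0}
    - {"dx": 0.006,"dy": 0.019,"dz": 0.018,"wx": -0.95,"wy": 0,"wz": 0,"fingers": 0}
    - {"dx": 0.006,"dy": 0.017,"dz": 0.02,"wx": -0.95,"wy": 0,"wz": 0,"fingers": 0}

```text
clock: 9.7
eef_pos: [467.0, 220.2, 220.4]
tool_rot: [0.596, 1.57, 1.569]
force: [-0.4, -0.0, -0.0]
width: 85.1
```

servo_tool:
  rows:
    - {"dx": 0.006,"dy": 0.015,"dz": 0.021,"wx": -0.95,"wy": 0,"wz": 0,"fingers": 0}
    - {"dx": 0.006,"dy": 0.013,"dz": 0.023,"wx": -0.95,"wy": 0,"wz": 0,"fingers": 0}
    - {"dx": 0.006,"dy": 0.011,"dz": 0.024,"wx": -0.95,"wy": 0,"wz": 0,"fingers": 0}
    - {"dx": 0.005,"dy": 0.009,"dz": 0.025,"wx": -0.95,"wy": 0,"wz": 0,"fingers": 0}
    - {"dx": 0.006,"dy": 0.006,"dz": 0.025,"wx": -0.95,"wy": 0,"wz": 0,"fingers": 0}

```text
clock: 10.32
eef_pos: [464.0, 318.6, 198.4]
tool_rot: [0.593, 1.57, 2.064]
force: [-0.1, -0.4, -0.6]
width: 85.4
```

servo_tool:
  rows:
    - {"dx": 0,"dy": 0,"dz": 0,"wx": 0,"wy": 0,"wz": 0,"fingers": 0}

```text
clock: 10.45
eef_pos: [463.1, 319.2, 198.3]
tool_rot: [0.875, 1.569, 2.344]
force: [-0.3, -0.4, -0.3]
width: 85.3
```

```bash
sed -i 's/^O=np.array.*/O=np.array([515.,88.]); YAW=0.040/' h.py
python3 - <<'E'
from h import *
print(cur()[0],ctrl.read_state()["qpos"].round(2))
im=ctrl.get_image("wrist");cv2.imwrite("pics/w5.png",im[:,:,::-1])
for l,z in(("fob_center",8),("pen_center",7)):
  for d in ctrl.mark_of(l,"wrist")[:2]: print(l,d["point"],d["conf"],unproj("wrist",d["point"],z))
  for d in ctrl.silhouettes(l,"wrist")[:1]:
    ys,xs=np.nonzero(d["region"]); W=unproj("wrist",np.c_[xs,ys],2*z)[:,:2].astype(np.float32); print(cv2.minAreaRect(W))
E
```

```text
[463.1 319.2 198.3] [-0.2  0.6 -0.8  1.8  0.5  0.9  0.3]
fob_center [283.0, 179.2] 0.84 [[456.  322.3   8. ]]
((456.3586730957031, 324.7396545410156), (36.57872772216797, 82.50377655029297), 85.39472961425781)
pen_center [312.3, 298.0] 0.66 [[601.3 341.8   7. ]]
((590.888427734375, 339.3025817871094), (137.25209045410156, 15.55289077758789), 15.296470642089844)
```

View pics/w5.png

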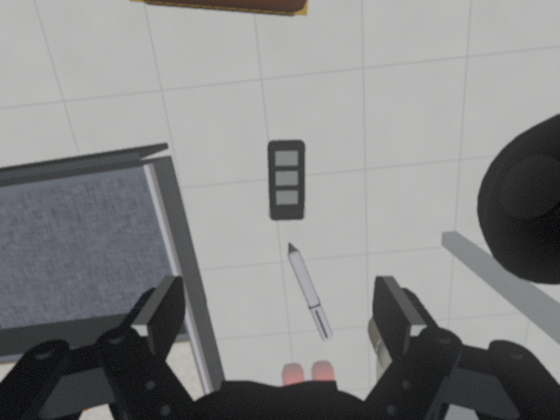

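servo_tool:
  rows:
    - {"dx": 0.07,"dy": 0.0095,"dz": 0.005,"wx": -0.2,"wy": 0,"wz": 0,"fingers": 0}
    - {"dx": 0.08,"dy": 0,"dz": 0,"wx": 0,"wy": 0,"wz": 0,"fingers": 0}
    - {"dx": 0.07,"dy": 0,"dz": 0,"wx": 0,"wy": 0,"wz": 0,"fingers": 0}
    - {"dx": 0.03,"dy": 0,"dz": 0,"wx": 0,"wy": 0,"wz": 0,"fingers": 0}
    - {"dx": 0.011,"dy": 0,"dz": 0,"wx": 0,"wy": 0,"wz": 0,"fingers": 0}

```text
clock: 11.32
eef_pos: [456.3, 320.9, 2.2]
tool_rot: [2.587, 1.569, -2.208]
force: [1.0, 0.2, 0.5]
width: 85.5
```

servo_tool:
  rows:
    - {"dx": 0,"dy": 0,"dz": 0,"wx": 0,"wy": 0,"wz": 0,"fingers": 1}
    - {"dx": 0,"dy": 0,"dz": 0,"wx": 0,"wy": 0,"wz": 0,"fingers": 1}
    - {"dx": 0,"dy": 0,"dz": 0,"wx": 0,"wy": 0,"wz": 0,"fingers": 1}
    - {"dx": 0,"dy": 0,"dz": 0,"wx": 0,"wy": 0,"wz": 0,"fingers": 1}

```text
clock: 11.82
eef_pos: [457.4, 322.8, 5.0]
tool_rot: [-0.869, 1.568, 0.62]
force: [-0.7, -0.6, 4.9]
width: 36.1
```

Run:
```python
from h import *
b=box(0,65);a=YAW+np.pi/2
p,_=cur()
plan([([p[0],p[1],120],None,3),([*b,120],a,4),([*b,22],a,3)],1)
```

```text
[ {"dx":-0.051, "dy":0, "dz":0, "wx":0, "wy":0, "wz":0, "fingers":1}, {"dx":-0.051, "dy":0, "dz":0, "wx":0, "wy":0, "wz":0, "fingers":1}, {"dx":-0.051, "dy":0, "dz":0, "wx":0, "wy":0, "wz":0, "fingers":1}, {"dx":0, "dy":-0.023, "dz":-0.055, "wx":-0.29, "wy":0, "wz":0.01, "fingers":1}, {"dx":0, "dy":-0.021, "dz":-0.055, "wx":-0.29, "wy":0, "wz":0.01, "fingers":1} ]
[ {"dx":0, "dy":-0.02, "dz":-0.056, "wx":-0.29, "wy":0, "wz":0.01, "fingers":1}, {"dx":-0.001, "dy":-0.018, "dz":-0.057, "wx":-0.29, "wy":0, "wz":0.01, "fingers":1}, {"dx":0.044, "dy":0, "dz":0, "wx":0, "wy":0.01, "wz":-0.01, "fingers":1}, {"dx":0.043, "dy":0, "dz":0, "wx":0, "wy":0.01, "wz":-0.01, "fingers":1}, {"dx":0.044, "dy":0, "dz":0, "wx":0, "wy":0.01, "wz":-0.01, "fingers":1} ]
end [512.5 153.2  22. ] [-2.3  1.6 -0.7]
```

servo_tool:
  rows:
    - {"dx": -0.051,"dy": 0,"dz": 0,"wx": 0,"wy": 0,"wz": 0,"fingers": 1}
    - {"dx": -0.051,"dy": 0,"dz": 0,"wx": 0,"wy": 0,"wz": 0,"fingers": 1}
    - {"dx": -0.051,"dy": 0,"dz": 0,"wx": 0,"wy": 0,"wz": 0,"fingers": 1}
    - {"dx": 0,"dy": -0.023,"dz": -0.055,"wx": -0.29,"wy": 0,"wz": 0,"fingers": 1}
    - {"dx": 0,"dy": -0.021,"dz": -0.055,"wx": -0.29,"wy": 0,"wz": 0,"fingers": 1}

```text
clock: 12.45
eef_pos: [484.7, 236.8, 119.5]
tool_rot: [-1.379, 1.568, 0.173]
force: [0.3, -0.6, -1.8]
width: 36.2
```

servo_tool:
  rows:
    - {"dx": 0,"dy": -0.02,"dz": -0.056,"wx": -0.29,"wy": 0,"wz": 0,"fingers": 1}
    - {"dx": 0,"dy": -0.018,"dz": -0.057,"wx": -0.29,"wy": 0,"wz": 0,"fingers": 1}
    - {"dx": 0,"dy": 0,"dz": 0,"wx": 0,"wy": 0,"wz": 0,"fingers": 1}

```text
clock: 12.82
eef_pos: [513.3, 147.2, 118.1]
tool_rot: [-3.061, 1.567, -1.458]
force: [-0.4, 1.1, -0.6]
width: 36.6
```

Run:
```python
from h import *
im=ctrl.get_image("wrist");cv2.imwrite("pics/w6.png",im[:,:,::-1])
b=box(0,65);a=YAW+np.pi/2
plan([([*b,22],a,3)],1)
```

```text
[ {"dx":0.043, "dy":0, "dz":0.001, "wx":-0.01, "wy":0, "wz":0, "fingers":1}, {"dx":0.043, "dy":0, "dz":0.001, "wx":-0.01, "wy":0, "wz":0, "fingers":1}, {"dx":0.043, "dy":0, "dz":0.002, "wx":-0.01, "wy":0, "wz":0, "fingers":1} ]
end [512.6 153.3  21.7] [-2.3  1.6 -0.7]
```

View pics/w6.png

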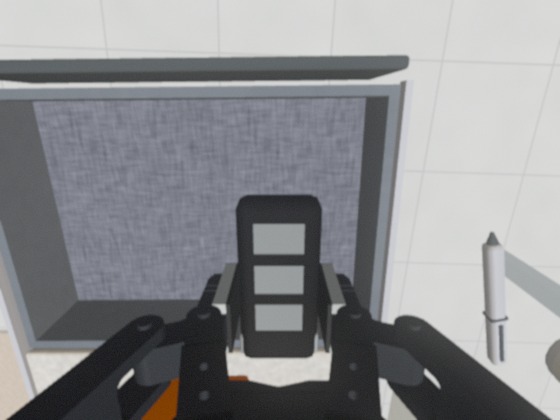

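servo_tool:
  rows:
    - {"dx": 0.043,"dy": 0,"dz": 0.001,"wx": 0,"wy": 0,"wz": 0,"fingers": 1}
    - {"dx": 0.043,"dy": 0,"dz": 0.001,"wx": 0,"wy": 0,"wz": 0,"fingers": 1}
    - {"dx": 0.042,"dy": 0,"dz": 0.001,"wx": 0,"wy": 0,"wz": 0,"fingers": 1}
    - {"dx": 0,"dy": 0,"dz": 0,"wx": 0,"wy": 0,"wz": 0,"fingers": 0.35}
    - {"dx": 0,"dy": 0,"dz": 0,"wx": 0,"wy": 0,"wz": 0,"fingers": 0.35}

```text
clock: 13.5
eef_pos: [512.3, 156.3, 23.3]
tool_rot: [-0.871, 1.569, 0.741]
force: [-0.7, -0.6, -0.1]
width: 55.5
```

servo_tool:
  rows:
    - {"dx": 0,"dy": 0,"dz": 0,"wx": 0,"wy": 0,"wz": 0,"fingers": 0.35}
    - {"dx": -0.05,"dy": 0,"dz": 0,"wx": 0,"wy": 0,"wz": 0,"fingers": 0.35}
    - {"dx": -0.08,"dy": 0,"dz": 0,"wx": 0,"wy": 0,"wz": 0,"fingers": 0.35}
    - {"dx": -0.08,"dy": 0,"dz": 0.03,"wx": 0,"wy": 0,"wz": 0,"fingers": 0}

```text
clock: 14.0
eef_pos: [511.2, 174.9, 180.5]
tool_rot: [-2.925, 1.569, -1.317]
force: [1.0, -0.1, -0.7]
width: 71.6
```

Run:
```python
from h import *
im=ctrl.get_image("wrist");cv2.imwrite("pics/w7.png",im[:,:,::-1])
a=0.267+np.pi/2
plan([([600,300,190],a)],0)
```

```text
[ {"dx":0, "dy":-0.04, "dz":0.05, "wx":-0.71, "wy":0.02, "wz":0.04, "fingers":0}, {"dx":0, "dy":-0.044, "dz":0.047, "wx":-0.71, "wy":0.02, "wz":0.04, "fingers":0}, {"dx":0, "dy":-0.048, "dz":0.044, "wx":-0.71, "wy":0.02, "wz":0.04, "fingers":0} ]
end [600.1 300.1 189.9] [-1.4  1.6  0.4]
```

View pics/w7.png

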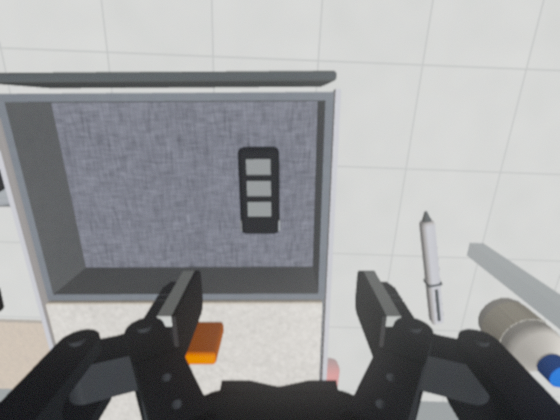

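servo_tool:
  rows:
    - {"dx": 0,"dy": -0.04,"dz": 0.05,"wx": -0.71,"wy": 0,"wz": 0,"fingers": 0}
    - {"dx": 0,"dy": -0.044,"dz": 0.047,"wx": -0.71,"wy": 0,"wz": 0,"fingers": 0}
    - {"dx": 0,"dy": -0.048,"dz": 0.044,"wx": -0.71,"wy": 0,"wz": 0,"fingers": 0}
    - {"dx": 0,"dy": 0,"dz": 0,"wx": 0,"wy": 0,"wz": 0,"fingers": 0}

```text
clock: 14.55
eef_pos: [598.0, 297.3, 179.0]
tool_rot: [-0.553, 1.566, 1.283]
force: [-0.8, -0.2, -0.3]
width: 85.3
```

Run:
```python
from h import *
im=ctrl.get_image("wrist");cv2.imwrite("pics/w8.png",im[:,:,::-1])
l,z=("pen_center",7)
for d in ctrl.mark_of(l,"wrist")[:2]: print(l,d["point"],d["conf"],unproj("wrist",d["point"],z))
for d in ctrl.silhouettes(l,"wrist")[:1]:
    ys,xs=np.nonzero(d["region"]); W=unproj("wrist",np.c_[xs,ys],10)[:,:2].astype(np.float32); print(cv2.minAreaRect(W))
print(cur()[0])
```

```text
pen_center [323.0, 204.2] 0.61 [[598.1 339.5   7. ]]
((590.6320190429688, 335.78961181640625), (133.6903839111328, 15.437652587890625), 15.033162117004395)
[596.9 292.4 178.4]
```

View pics/w8.png

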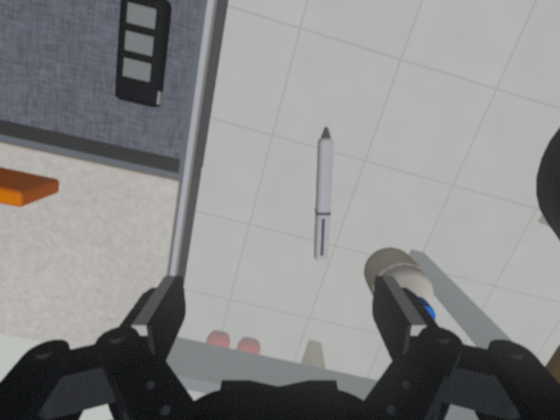

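Run:
```python
from h import *
plan([([596,338,100],1.833,2),([596,338,5],1.833,3)],0)
```

```text
[ {"dx":0.052, "dy":-0.007, "dz":0.03, "wx":0, "wy":0, "wz":0, "fingers":0}, {"dx":0.052, "dy":-0.008, "dz":0.029, "wx":0, "wy":0, "wz":0, "fingers":0}, {"dx":0.042, "dy":0, "dz":0, "wx":0, "wy":0, "wz":0, "fingers":0}, {"dx":0.043, "dy":0, "dz":0, "wx":0, "wy":0, "wz":0, "fingers":0}, {"dx":0.042, "dy":0, "dz":0, "wx":0, "wy":0, "wz":0, "fingers":0} ]
end [596.3 337.8   5.1] [ 2.8  1.6 -1.7]
```

servo_tool:
  rows:
    - {"dx": 0.052,"dy": -0.007,"dz": 0.03,"wx": 0,"wy": 0,"wz": 0,"fingers": 0}
    - {"dx": 0.052,"dy": -0.008,"dz": 0.029,"wx": 0,"wy": 0,"wz": 0,"fingers": 0}
    - {"dx": 0.05,"dy": 0,"dz": 0,"wx": 0,"wy": 0,"wz": 0,"fingers": 0}
    - {"dx": 0.05,"dy": 0,"dz": 0,"wx": 0,"wy": 0,"wz": 0,"fingers": 0}
    - {"dx": 0.026,"dy": 0,"dz": 0,"wx": 0,"wy": 0,"wz": 0,"fingers": 0}

```text
clock: 15.32
eef_pos: [596.1, 336.6, 4.1]
tool_rot: [2.283, 1.568, -2.167]
force: [-0.4, -1.1, -0.8]
width: 85.5
```

servo_tool:
  rows:
    - {"dx": 0,"dy": 0,"dz": 0,"wx": 0,"wy": 0,"wz": 0,"fingers": 1}
    - {"dx": 0,"dy": 0,"dz": 0,"wx": 0,"wy": 0,"wz": 0,"fingers": 1}
    - {"dx": 0,"dy": 0,"dz": 0,"wx": 0,"wy": 0,"wz": 0,"fingers": 1}
    - {"dx": 0,"dy": 0,"dz": 0,"wx": 0,"wy": 0,"wz": 0,"fingers": 1}
    - {"dx": 0,"dy": 0,"dz": 0,"wx": 0,"wy": 0,"wz": 0,"fingers": 1}

```text
clock: 15.95
eef_pos: [597.4, 339.6, 7.0]
tool_rot: [-1.285, 1.569, 0.549]
force: [0.3, -0.6, 7.0]
width: 11.8
```

Run:
```python
from h import *
b=box(0,0);a=YAW+np.pi/2
p,_=cur()
plan([([p[0],p[1],125],None,3),([*b,125],a,6)],1)
```

```text
[ {"dx":-0.052, "dy":0, "dz":0, "wx":0, "wy":0, "wz":0, "fingers":1}, {"dx":-0.053, "dy":0, "dz":0, "wx":0, "wy":0, "wz":0, "fingers":1}, {"dx":-0.052, "dy":0, "dz":0, "wx":0, "wy":0, "wz":0, "fingers":1}, {"dx":0, "dy":0.032, "dz":-0.049, "wx":0.35, "wy":0, "wz":0, "fingers":1}, {"dx":0, "dy":0.03, "dz":-0.05, "wx":0.35, "wy":0, "wz":0, "fingers":1} ]
[ {"dx":0, "dy":0.029, "dz":-0.052, "wx":0.35, "wy":0, "wz":0, "fingers":1}, {"dx":0, "dy":0.027, "dz":-0.052, "wx":0.35, "wy":0, "wz":0, "fingers":1}, {"dx":0, "dy":0.024, "dz":-0.054, "wx":0.35, "wy":0, "wz":0, "fingers":1}, {"dx":-0.001, "dy":0.023, "dz":-0.054, "wx":0.35, "wy":0, "wz":0, "fingers":1} ]
end [514.9  88.  125.1] [-1.1  1.6  0.5]
```

servo_tool:
  rows:
    - {"dx": -0.052,"dy": 0,"dz": 0,"wx": 0,"wy": 0,"wz": 0,"fingers": 1}
    - {"dx": -0.053,"dy": 0,"dz": 0,"wx": 0,"wy": 0,"wz": 0,"fingers": 1}
    - {"dx": -0.052,"dy": 0,"dz": 0,"wx": 0,"wy": 0,"wz": 0,"fingers": 1}
    - {"dx": 0,"dy": 0.032,"dz": -0.049,"wx": 0.35,"wy": 0,"wz": 0,"fingers": 1}
    - {"dx": 0,"dy": 0.03,"dz": -0.05,"wx": 0.35,"wy": 0,"wz": 0,"fingers": 1}

```text
clock: 16.58
eef_pos: [569.4, 255.1, 124.0]
tool_rot: [-1.593, 1.57, 0.167]
force: [0.5, -1.1, -0.9]
width: 11.5
```

servo_tool:
  rows:
    - {"dx": 0,"dy": 0.029,"dz": -0.052,"wx": 0.35,"wy": 0,"wz": 0,"fingers": 1}
    - {"dx": 0,"dy": 0.027,"dz": -0.052,"wx": 0.35,"wy": 0,"wz": 0,"fingers": 1}
    - {"dx": 0,"dy": 0.024,"dz": -0.054,"wx": 0.35,"wy": 0,"wz": 0,"fingers": 1}
    - {"dx": 0,"dy": 0.023,"dz": -0.054,"wx": 0.35,"wy": 0,"wz": 0,"fingers": 1}
    - {"dx": 0,"dy": 0,"dz": 0,"wx": 0,"wy": 0,"wz": 0,"fingers": 1}

```text
clock: 17.2
eef_pos: [513.2, 82.8, 123.0]
tool_rot: [2.635, 1.566, -2.04]
force: [-0.3, 0.6, -0.6]
width: 11.8
```

Run:
```python
from h import *
im=ctrl.get_image("wrist");cv2.imwrite("pics/w9.png",im[:,:,::-1])
b=box(0,0);a=YAW+np.pi/2;print(b,cur()[0])
plan([([*b,24],a,3)],1)
```

```text
[515.  88.] [514.3  85.7 123.5]
[ {"dx":0.044, "dy":0, "dz":0.001, "wx":0, "wy":0, "wz":0, "fingers":1}, {"dx":0.044, "dy":-0.001, "dz":0.001, "wx":0, "wy":0, "wz":0, "fingers":1}, {"dx":0.045, "dy":0, "dz":0.001, "wx":0, "wy":0, "wz":0, "fingers":1} ]
end [514.9  87.9  23.7] [ 3.1  1.6 -1.6]
```

View pics/w9.png

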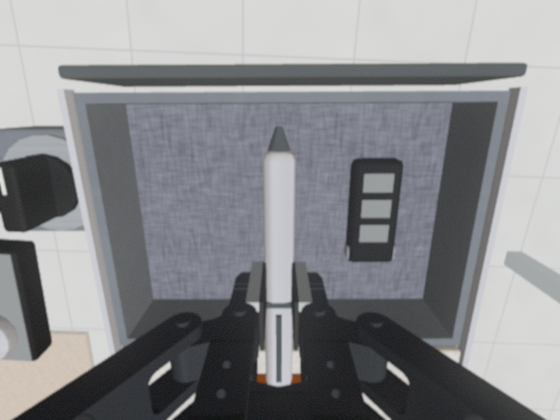

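servo_tool:
  rows:
    - {"dx": 0.044,"dy": 0,"dz": 0.001,"wx": 0,"wy": 0,"wz": 0,"fingers": 1}
    - {"dx": 0.044,"dy": 0,"dz": 0.001,"wx": 0,"wy": 0,"wz": 0,"fingers": 1}
    - {"dx": 0.043,"dy": 0,"dz": 0,"wx": 0,"wy": 0,"wz": 0,"fingers": 1}
    - {"dx": 0,"dy": 0,"dz": 0,"wx": 0,"wy": 0,"wz": 0,"fingers": 0.6}
    - {"dx": 0,"dy": 0,"dz": 0,"wx": 0,"wy": 0,"wz": 0,"fingers": 0.6}

```text
clock: 17.88
eef_pos: [515.2, 90.5, 26.1]
tool_rot: [-0.908, 1.569, 0.708]
force: [0.3, 0.7, 0.2]
width: 33.9
```

servo_tool:
  rows:
    - {"dx": 0,"dy": 0,"dz": 0,"wx": 0,"wy": 0,"wz": 0,"fingers": 0.6}
    - {"dx": -0.05,"dy": 0,"dz": 0,"wx": 0,"wy": 0,"wz": 0,"fingers": 0.6}
    - {"dx": -0.08,"dy": 0,"dz": 0,"wx": 0,"wy": 0,"wz": 0,"fingers": 0.6}
    - {"dx": -0.08,"dy": 0,"dz": 0,"wx": 0,"wy": 0,"wz": 0,"fingers": 0}
    - {"dx": 0,"dy": 0,"dz": 0,"wx": 0,"wy": 0,"wz": 0,"fingers": 0}

```text
clock: 18.5
eef_pos: [517.4, 90.5, 188.0]
tool_rot: [-1.416, 1.56, 0.197]
force: [-0.6, -0.1, -0.2]
width: 69.0
```

Run:
```python
from h import *
im=ctrl.get_image("wrist");cv2.imwrite("pics/w10.png",im[:,:,::-1])
im=crop("top","t10.png",130,90,400,300,2.9)
print(cur()[0],ctrl.read_state()["qpos"].round(2))
```

```text
[514.8  88.6 183.8] [ 0.3  0.6 -0.8  1.9  0.6  0.9  0.8]
```

View pics/w10.png

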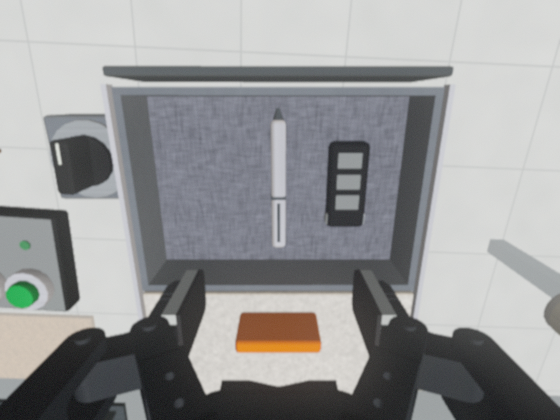

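View pics/t10.png

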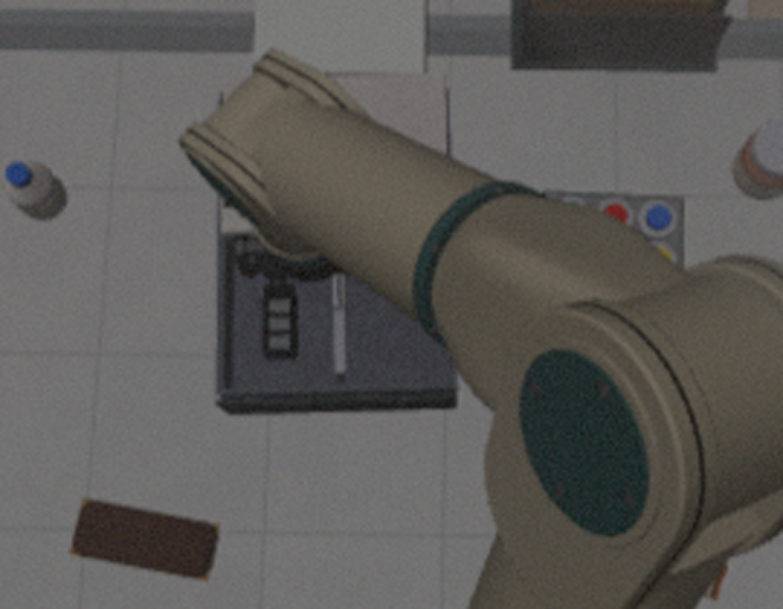

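Run:
```python
from h import *
p,R=cur()
plan([([425,-80,200],0.2),([405,-245,200],-1.2)],0)
```

```text
[ {"dx":-0.002, "dy":0.009, "dz":-0.016, "wx":0.96, "wy":0, "wz":0, "fingers":0}, {"dx":-0.002, "dy":0.008, "dz":-0.016, "wx":0.96, "wy":0, "wz":0, "fingers":0}, {"dx":-0.001, "dy":0.006, "dz":-0.017, "wx":0.96, "wy":0, "wz":0, "fingers":0}, {"dx":-0.002, "dy":0.004, "dz":-0.018, "wx":0.96, "wy":0, "wz":0, "fingers":0}, {"dx":-0.001, "dy":0.002, "dz":-0.018, "wx":0.96, "wy":0, "wz":0, "fingers":0} ]
[ {"dx":-0.002, "dy":0.001, "dz":-0.018, "wx":0.96, "wy":0, "wz":0, "fingers":0}, {"dx":-0.001, "dy":-0.001, "dz":-0.018, "wx":0.96, "wy":0, "wz":0, "fingers":0}, {"dx":-0.002, "dy":-0.003, "dz":-0.018, "wx":0.96, "wy":0, "wz":0, "fingers":0}, {"dx":-0.001, "dy":-0.005, "dz":-0.018, "wx":0.96, "wy":0, "wz":0, "fingers":0}, {"dx":-0.002, "dy":-0.007, "dz":-0.017, "wx":0.96, "wy":0, "wz":0, "fingers":0} ]
[ {"dx":-0.001, "dy":-0.008, "dz":-0.016, "wx":0.96, "wy":0, "wz":0, "fingers":0}, {"dx":-0.002, "dy":-0.01, "dz":-0.015, "wx":0.96, "wy":0, "wz":0, "fingers":0}, {"dx":-0.001, "dy":-0.012, "dz":-0.014, "wx":0.96, "wy":0, "wz":0, "fingers":0}, {"dx":-0.002, "dy":-0.012, "dz":-0.013, "wx":0
[... 435 characters left out ...]
dz":0.003, "wx":0.96, "wy":0, "wz":0, "fingers":0} ]
[ {"dx":0, "dy":-0.015, "dz":0.004, "wx":0.96, "wy":0, "wz":0, "fingers":0}, {"dx":0, "dy":-0.015, "dz":0.006, "wx":0.96, "wy":0, "wz":0, "fingers":0}, {"dx":0, "dy":-0.014, "dz":0.007, "wx":0.96, "wy":0, "wz":0, "fingers":0}, {"dx":0, "dy":-0.013, "dz":0.009, "wx":0.96, "wy":0, "wz":0, "fingers":0}, {"dx":0, "dy":-0.012, "dz":0.01, "wx":0.96, "wy":0, "wz":0, "fingers":0} ]
[ {"dx":0, "dy":-0.011, "dz":0.011, "wx":0.96, "wy":0, "wz":0, "fingers":0}, {"dx":0, "dy":-0.01, "dz":0.012, "wx":0.96, "wy":0, "wz":0, "fingers":0}, {"dx":0, "dy":-0.009, "dz":0.014, "wx":0.96, "wy":0, "wz":0, "fingers":0} ]
end [ 405.3 -245.2  200.2] [ 1.   1.6 -0.2]
```

servo_tool:
  rows:
    - {"dx": -0.002,"dy": 0.009,"dz": -0.016,"wx": 0.96,"wy": 0,"wz": 0,"fingers": 0}
    - {"dx": -0.002,"dy": 0.008,"dz": -0.016,"wx": 0.96,"wy": 0,"wz": 0,"fingers": 0}
    - {"dx": -0.001,"dy": 0.006,"dz": -0.017,"wx": 0.96,"wy": 0,"wz": 0,"fingers": 0}
    - {"dx": -0.002,"dy": 0.004,"dz": -0.018,"wx": 0.96,"wy": 0,"wz": 0,"fingers": 0}
    - {"dx": -0.001,"dy": 0.002,"dz": -0.018,"wx": 0.96,"wy": 0,"wz": 0,"fingers": 0}

```text
clock: 19.23
eef_pos: [481.2, 28.1, 187.4]
tool_rot: [2.17, 1.568, -3.005]
force: [-0.1, -0.5, -0.8]
width: 85.2
```

servo_tool:
  rows:
    - {"dx": -0.002,"dy": 0.001,"dz": -0.018,"wx": 0.96,"wy": 0,"wz": 0,"fingers": 0}
    - {"dx": -0.001,"dy": -0.001,"dz": -0.018,"wx": 0.96,"wy": 0,"wz": 0,"fingers": 0}
    - {"dx": -0.002,"dy": -0.003,"dz": -0.018,"wx": 0.96,"wy": 0,"wz": 0,"fingers": 0}
    - {"dx": -0.001,"dy": -0.005,"dz": -0.018,"wx": 0.96,"wy": 0,"wz": 0,"fingers": 0}
    - {"dx": -0.002,"dy": -0.007,"dz": -0.017,"wx": 0.96,"wy": 0,"wz": 0,"fingers": 0}

```text
clock: 19.85
eef_pos: [448.6, -32.0, 193.5]
tool_rot: [2.525, 1.568, 3.131]
force: [0.7, 1.0, 0.1]
width: 85.2
```

servo_tool:
  rows:
    - {"dx": -0.001,"dy": -0.008,"dz": -0.016,"wx": 0.96,"wy": 0,"wz": 0,"fingers": 0}
    - {"dx": -0.002,"dy": -0.01,"dz": -0.015,"wx": 0.96,"wy": 0,"wz": 0,"fingers": 0}
    - {"dx": -0.001,"dy": -0.012,"dz": -0.014,"wx": 0.96,"wy": 0,"wz": 0,"fingers": 0}
    - {"dx": -0.002,"dy": -0.012,"dz": -0.013,"wx": 0.96,"wy": 0,"wz": 0,"fingers": 0}
    - {"dx": 0,"dy": -0.015,"dz": -0.005,"wx": 0.96,"wy": 0,"wz": 0,"fingers": 0}

```text
clock: 20.48
eef_pos: [421.8, -91.4, 198.1]
tool_rot: [2.966, 1.568, 3.068]
force: [-0.3, 0.9, 0.1]
width: 85.3
```

servo_tool:
  rows:
    - {"dx": 0,"dy": -0.015,"dz": -0.004,"wx": 0.96,"wy": 0,"wz": 0,"fingers": 0}
    - {"dx": 0,"dy": -0.016,"dz": -0.002,"wx": 0.96,"wy": 0,"wz": 0,"fingers": 0}
    - {"dx": 0,"dy": -0.016,"dz": 0,"wx": 0.96,"wy": 0,"wz": 0,"fingers": 0}
    - {"dx": 0,"dy": -0.016,"dz": 0.001,"wx": 0.96,"wy": 0,"wz": 0,"fingers": 0}
    - {"dx": 0,"dy": -0.016,"dz": 0.003,"wx": 0.96,"wy": 0,"wz": 0,"fingers": 0}

```text
clock: 21.1
eef_pos: [414.9, -150.7, 198.0]
tool_rot: [-2.963, 1.568, 2.921]
force: [-0.8, -0.5, -0.0]
width: 85.4
```

servo_tool:
  rows:
    - {"dx": 0,"dy": -0.015,"dz": 0.004,"wx": 0.96,"wy": 0,"wz": 0,"fingers": 0}
    - {"dx": 0,"dy": -0.015,"dz": 0.006,"wx": 0.96,"wy": 0,"wz": 0,"fingers": 0}
    - {"dx": 0,"dy": -0.014,"dz": 0.007,"wx": 0.96,"wy": 0,"wz": 0,"fingers": 0}
    - {"dx": 0,"dy": -0.013,"dz": 0.009,"wx": 0.96,"wy": 0,"wz": 0,"fingers": 0}
    - {"dx": 0,"dy": -0.012,"dz": 0.01,"wx": 0.96,"wy": 0,"wz": 0,"fingers": 0}

```text
clock: 21.72
eef_pos: [408.0, -209.3, 198.0]
tool_rot: [-2.548, 1.568, 2.832]
force: [-0.2, -0.1, 0.0]
width: 85.2
```

servo_tool:
  rows:
    - {"dx": 0,"dy": -0.011,"dz": 0.011,"wx": 0.96,"wy": 0,"wz": 0,"fingers": 0}
    - {"dx": 0,"dy": -0.01,"dz": 0.012,"wx": 0.96,"wy": 0,"wz": 0,"fingers": 0}
    - {"dx": 0,"dy": -0.009,"dz": 0.014,"wx": 0.96,"wy": 0,"wz": 0,"fingers": 0}
    - {"dx": 0,"dy": 0,"dz": 0,"wx": 0,"wy": 0,"wz": 0,"fingers": 0}

```text
clock: 22.22
eef_pos: [404.1, -245.2, 198.1]
tool_rot: [-2.064, 1.568, 3.018]
force: [1.3, 0.1, 0.4]
width: 85.5
```

Run:
```python
from h import *
print(cur()[0],ctrl.read_state()["qpos"].round(2))
im=ctrl.get_image("wrist");cv2.imwrite("pics/w11.png",im[:,:,::-1])
for d in ctrl.mark_of("comb_center","wrist")[:3]: print(d["point"],d["conf"],unproj("wrist",d["point"],5))
for d in ctrl.silhouettes("comb_center","wrist")[:3]:
    ys,xs=np.nonzero(d["region"]); W=unproj("wrist",np.c_[xs,ys],10)[:,:2].astype(np.float32); print(d["extent"],cv2.minAreaRect(W))
```

```text
[ 404.1 -245.2  198.1] [ 0.6  0.4 -0.1  2.   0.1  0.7 -0.8]
[377.0, 220.5] 0.76 [[ 408.8 -357.2    5. ]]
[274.2, 144.0] 0.7 [[ 444.4 -223.8    5. ]]
[236.6, 296.9] 0.64 [[ 262.9 -246.4    5. ]]
[238.9, 299.4, 122.5, 102.5] ((262.807861328125, -250.07272338867188), (159.6907958984375, 48.41200256347656), 72.625)
[378.8, 219.9, 105.1, 85.5] ((407.7860107421875, -356.6705017089844), (34.84593200683594, 117.98408508300781), 58.49747085571289)
[272.2, 141.1, 31.2, 126.7] ((446.5839538574219, -220.1150360107422), (118.31571197509766, 30.922380447387695), 21.80478858947754)
```

View pics/w11.png

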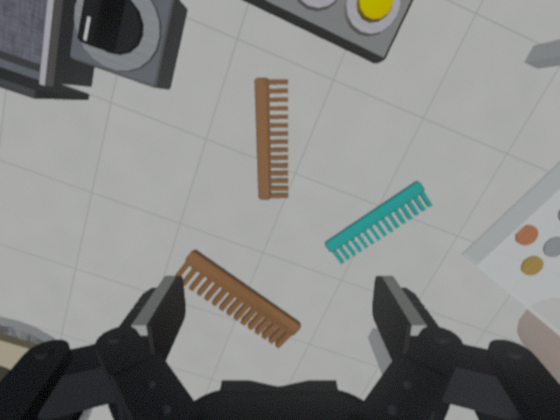

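Run:
```python
from h import *
plan([([445.5,-221.5,100],-1.19,2),([445.5,-221.5,1],-1.19,3)],0)
```

```text
[ {"dx":0.066, "dy":0.031, "dz":-0.004, "wx":-0.04, "wy":-0.01, "wz":0, "fingers":0}, {"dx":0.065, "dy":0.031, "dz":-0.004, "wx":-0.04, "wy":-0.01, "wz":0, "fingers":0}, {"dx":0.044, "dy":0, "dz":0, "wx":0, "wy":0, "wz":0, "fingers":0}, {"dx":0.044, "dy":0, "dz":0, "wx":0, "wy":0, "wz":0, "fingers":0}, {"dx":0.044, "dy":0, "dz":0, "wx":0, "wy":0, "wz":0, "fingers":0} ]
end [ 445.8 -221.4    1.3] [-0.8  1.6 -2. ]
```

servo_tool:
  rows:
    - {"dx": 0.066,"dy": 0.031,"dz": -0.004,"wx": -0.04,"wy": 0,"wz": 0,"fingers": 0}
    - {"dx": 0.065,"dy": 0.031,"dz": -0.004,"wx": -0.04,"wy": 0,"wz": 0,"fingers": 0}
    - {"dx": 0.05,"dy": 0,"dz": 0,"wx": 0,"wy": 0,"wz": 0,"fingers": 0}
    - {"dx": 0.05,"dy": 0,"dz": 0,"wx": 0,"wy": 0,"wz": 0,"fingers": 0}
    - {"dx": 0.032,"dy": 0,"dz": 0,"wx": 0,"wy": 0,"wz": 0,"fingers": 0}

```text
clock: 23.0
eef_pos: [445.7, -221.0, 0.0]
tool_rot: [-2.657, 1.568, 2.436]
force: [0.0, 0.3, 0.9]
width: 85.4
```

servo_tool:
  rows:
    - {"dx": 0,"dy": 0,"dz": 0,"wx": 0,"wy": 0,"wz": 0,"fingers": 1}
    - {"dx": 0,"dy": 0,"dz": 0,"wx": 0,"wy": 0,"wz": 0,"fingers": 1}
    - {"dx": 0,"dy": 0,"dz": 0,"wx": 0,"wy": 0,"wz": 0,"fingers": 1}
    - {"dx": 0,"dy": 0,"dz": 0,"wx": 0,"wy": 0,"wz": 0,"fingers": 1}

```text
clock: 23.5
eef_pos: [447.1, -222.6, 3.4]
tool_rot: [0.824, 1.568, -0.368]
force: [0.5, 0.9, 5.1]
width: 29.7
```

Run:
```python
from h import *
b=box(0,-60);a=YAW-np.pi/2
p,_=cur()
plan([([p[0],p[1],130],None,3),([*b,130],a,5)],1)
```

```text
[ {"dx":-0.056, "dy":0, "dz":0, "wx":0, "wy":0, "wz":0, "fingers":1}, {"dx":-0.056, "dy":0, "dz":0, "wx":0, "wy":0, "wz":0, "fingers":1}, {"dx":-0.057, "dy":0, "dz":0, "wx":0, "wy":0, "wz":0, "fingers":1}, {"dx":0, "dy":0.042, "dz":-0.055, "wx":0.65, "wy":0, "wz":0, "fingers":1}, {"dx":0, "dy":0.038, "dz":-0.058, "wx":0.65, "wy":0, "wz":0, "fingers":1} ]
[ {"dx":0, "dy":0.034, "dz":-0.06, "wx":0.65, "wy":0, "wz":0, "fingers":1}, {"dx":0, "dy":0.03, "dz":-0.063, "wx":0.65, "wy":0, "wz":0, "fingers":1}, {"dx":0, "dy":0.027, "dz":-0.064, "wx":0.65, "wy":0, "wz":0, "fingers":1} ]
end [517.7  27.7 130.1] [ 1.2  1.6 -0.4]
```

servo_tool:
  rows:
    - {"dx": -0.056,"dy": 0,"dz": 0,"wx": 0,"wy": 0,"wz": 0,"fingers": 1}
    - {"dx": -0.056,"dy": 0,"dz": 0,"wx": 0,"wy": 0,"wz": 0,"fingers": 1}
    - {"dx": -0.057,"dy": 0,"dz": 0,"wx": 0,"wy": 0,"wz": 0,"fingers": 1}
    - {"dx": 0,"dy": 0.042,"dz": -0.055,"wx": 0.65,"wy": 0,"wz": 0,"fingers": 1}
    - {"dx": 0,"dy": 0.038,"dz": -0.058,"wx": 0.65,"wy": 0,"wz": 0,"fingers": 1}

```text
clock: 24.12
eef_pos: [475.2, -122.1, 130.5]
tool_rot: [1.155, 1.567, -0.179]
force: [0.7, 0.7, 0.1]
width: 29.8
```

servo_tool:
  rows:
    - {"dx": 0,"dy": 0.034,"dz": -0.06,"wx": 0.65,"wy": 0,"wz": 0,"fingers": 1}
    - {"dx": 0,"dy": 0.03,"dz": -0.063,"wx": 0.65,"wy": 0,"wz": 0,"fingers": 1}
    - {"dx": 0,"dy": 0.027,"dz": -0.064,"wx": 0.65,"wy": 0,"wz": 0,"fingers": 1}
    - {"dx": 0,"dy": 0,"dz": 0,"wx": 0,"wy": 0,"wz": 0,"fingers": 1}

```text
clock: 24.62
eef_pos: [518.6, 34.0, 129.5]
tool_rot: [2.337, 1.566, 0.813]
force: [-0.2, -1.5, -0.2]
width: 30.0
```

Run:
```python
from h import *
im=ctrl.get_image("wrist");cv2.imwrite("pics/w12.png",im[:,:,::-1])
b=box(0,-60);a=YAW-np.pi/2
plan([([*b,20],a,3)],1)
```

```text
[ {"dx":0.049, "dy":0, "dz":0.001, "wx":0.01, "wy":0, "wz":-0.01, "fingers":1}, {"dx":0.048, "dy":0, "dz":0.001, "wx":0.01, "wy":0, "wz":-0.01, "fingers":1}, {"dx":0.049, "dy":-0.001, "dz":0.001, "wx":0.01, "wy":0, "wz":-0.01, "fingers":1} ]
end [517.1  28.4  19.9] [-2.1  1.6  2.6]
```

View pics/w12.png

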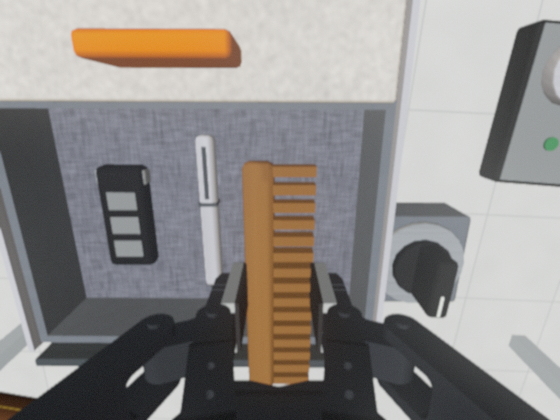

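servo_tool:
  rows:
    - {"dx": 0.049,"dy": 0,"dz": 0.001,"wx": 0,"wy": 0,"wz": 0,"fingers": 1}
    - {"dx": 0.048,"dy": 0,"dz": 0.001,"wx": 0,"wy": 0,"wz": 0,"fingers": 1}
    - {"dx": 0.048,"dy": 0,"dz": 0.001,"wx": 0,"wy": 0,"wz": 0,"fingers": 1}
    - {"dx": 0,"dy": 0,"dz": 0,"wx": 0,"wy": 0,"wz": 0,"fingers": 0.45}
    - {"dx": 0,"dy": 0,"dz": 0,"wx": 0,"wy": 0,"wz": 0,"fingers": 0.45}

```text
clock: 25.3
eef_pos: [517.9, 24.6, 21.1]
tool_rot: [1.379, 1.569, -0.155]
force: [-0.6, 0.0, 0.1]
width: 47.2
```

servo_tool:
  rows:
    - {"dx": 0,"dy": 0,"dz": 0,"wx": 0,"wy": 0,"wz": 0,"fingers": 0.45}
    - {"dx": -0.05,"dy": 0,"dz": 0,"wx": 0,"wy": 0,"wz": 0,"fingers": 0.45}
    - {"dx": -0.08,"dy": 0,"dz": 0,"wx": 0,"wy": 0,"wz": 0,"fingers": 0.45}
    - {"dx": -0.08,"dy": 0,"dz": 0,"wx": 0,"wy": 0,"wz": 0,"fingers": 0}
    - {"dx": 0,"dy": 0,"dz": 0,"wx": 0,"wy": 0,"wz": 0,"fingers": 0}

```text
clock: 25.92
eef_pos: [520.9, 25.8, 183.3]
tool_rot: [1.632, 1.559, 0.099]
force: [-0.4, 0.5, -0.8]
width: 81.1
```

Run:
```python
from h import *
im=ctrl.get_image("wrist");cv2.imwrite("pics/w13.png",im[:,:,::-1])
im=ctrl.get_image("scene");cv2.imwrite("pics/s13.png",im[:,:,::-1])
print(cur()[0],ctrl.read_state()["qpos"].round(2))
for d in ctrl.mark_of("cover_handle","wrist")[:1]: print(d["point"],d["conf"],unproj("wrist",d["point"],102))
plan([([625,93.5,180],YAW)],0)
```

```text
[517.6  25.8 179. ] [-0.2  0.5  0.1  1.9 -0.1  0.7 -1.6]
[174.7, 69.6] 0.79 [[616.5  92.9 102. ]]
[ {"dx":0, "dy":0.009, "dz":-0.005, "wx":-0.94, "wy":0, "wz":0, "fingers":0}, {"dx":0, "dy":0.01, "dz":-0.004, "wx":-0.94, "wy":0, "wz":0, "fingers":0}, {"dx":0, "dy":0.01, "dz":-0.003, "wx":-0.94, "wy":0, "wz":0, "fingers":0}, {"dx":0, "dy":0.01, "dz":-0.002, "wx":-0.94, "wy":0, "wz":0, "fingers":0}, {"dx":0, "dy":0.011, "dz":-0.001, "wx":-0.94, "wy":0, "wz":0, "fingers":0} ]
[ {"dx":0, "dy":0.011, "dz":0, "wx":-0.94, "wy":0, "wz":0, "fingers":0}, {"dx":0, "dy":0.011, "dz":0.001, "wx":-0.94, "wy":0, "wz":0, "fingers":0}, {"dx":0, "dy":0.011, "dz":0.002, "wx":-0.94, "wy":0, "wz":0, "fingers":0}, {"dx":0, "dy":0.01, "dz":0.002, "wx":-0.94, "wy":0, "wz":0, "fingers":0}, {"dx":0, "dy":0.01, "dz":0.004, "wx":-0.94, "wy":0, "wz":0, "fingers":0} ]
[ {"dx":0, "dy":0.01, "dz":0.004, "wx":-0.94, "wy":0, "wz":0, "fingers":0}, {"dx":-0.001, "dy":0.009, "dz":0.005, "wx":-0.94, "wy":0, "wz":0, "fingers":0}, {"dx":0, "dy":0.008, "dz":0.006, "wx":-0.94, "wy":0, "wz":0, "fingers":0}, {"dx":-0.001, "dy":0.008, "dz":0.007, "wx":-0.94, "wy":0, "wz":0, "fingers":0}, {"dx":0, "dy":0.007, "dz":0.008, "wx":-0.94, "wy":0, "wz":0, "fingers":0} ]
[ {"dx":-0.001, "dy":0.006, "dz":0.009, "wx":-0.94, "wy":0, "wz":0, "fingers":0} ]
end [624.8  93.4 180. ] [0.6 1.6 0.6]
```

View pics/w13.png

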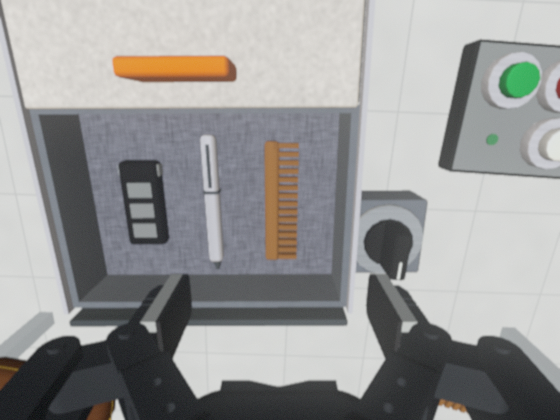

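View pics/s13.png

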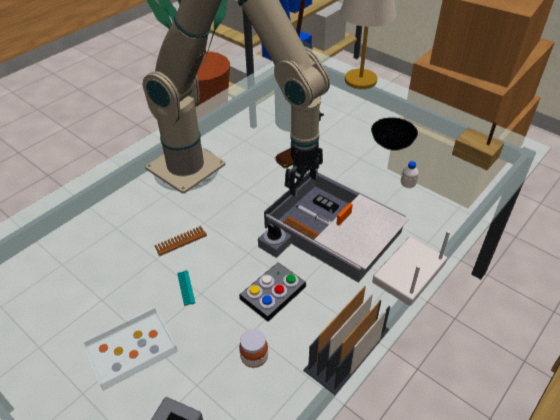

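servo_tool:
  rows:
    - {"dx": 0,"dy": 0.009,"dz": -0.005,"wx": -0.94,"wy": 0,"wz": 0,"fingers": 0}
    - {"dx": 0,"dy": 0.01,"dz": -0.004,"wx": -0.94,"wy": 0,"wz": 0,"fingers": 0}
    - {"dx": 0,"dy": 0.01,"dz": -0.003,"wx": -0.94,"wy": 0,"wz": 0,"fingers": 0}
    - {"dx": 0,"dy": 0.01,"dz": -0.002,"wx": -0.94,"wy": 0,"wz": 0,"fingers": 0}
    - {"dx": 0,"dy": 0.011,"dz": -0.001,"wx": -0.94,"wy": 0,"wz": 0,"fingers": 0}

```text
clock: 26.7
eef_pos: [550.4, 45.6, 175.6]
tool_rot: [-2.014, 1.567, -3.052]
force: [-0.2, -0.2, 0.7]
width: 85.1
```

servo_tool:
  rows:
    - {"dx": 0,"dy": 0.011,"dz": 0,"wx": -0.94,"wy": 0,"wz": 0,"fingers": 0}
    - {"dx": 0,"dy": 0.011,"dz": 0.001,"wx": -0.94,"wy": 0,"wz": 0,"fingers": 0}
    - {"dx": 0,"dy": 0.011,"dz": 0.002,"wx": -0.94,"wy": 0,"wz": 0,"fingers": 0}
    - {"dx": 0,"dy": 0.01,"dz": 0.002,"wx": -0.94,"wy": 0,"wz": 0,"fingers": 0}
    - {"dx": 0,"dy": 0.01,"dz": 0.004,"wx": -0.94,"wy": 0,"wz": 0,"fingers": 0}

```text
clock: 27.32
eef_pos: [584.8, 67.0, 175.4]
tool_rot: [-2.522, 1.567, -3.067]
force: [-1.0, -0.4, -0.5]
width: 85.5
```

servo_tool:
  rows:
    - {"dx": 0,"dy": 0.01,"dz": 0.004,"wx": -0.94,"wy": 0,"wz": 0,"fingers": 0}
    - {"dx": 0,"dy": 0.009,"dz": 0.005,"wx": -0.94,"wy": 0,"wz": 0,"fingers": 0}
    - {"dx": 0,"dy": 0.008,"dz": 0.006,"wx": -0.94,"wy": 0,"wz": 0,"fingers": 0}
    - {"dx": 0,"dy": 0.008,"dz": 0.007,"wx": -0.94,"wy": 0,"wz": 0,"fingers": 0}
    - {"dx": 0,"dy": 0.007,"dz": 0.008,"wx": -0.94,"wy": 0,"wz": 0,"fingers": 0}

```text
clock: 27.95
eef_pos: [617.2, 89.1, 175.3]
tool_rot: [-3.032, 1.567, -3.085]
force: [0.2, 0.5, 0.3]
width: 85.4
```

servo_tool:
  rows:
    - {"dx": 0,"dy": 0.006,"dz": 0.009,"wx": -0.94,"wy": 0,"wz": 0,"fingers": 0}
    - {"dx": 0,"dy": 0,"dz": 0,"wx": 0,"wy": 0,"wz": 0,"fingers": 0}

```text
clock: 28.2
eef_pos: [624.5, 93.4, 175.5]
tool_rot: [2.974, 1.568, 3.015]
force: [-0.5, 0.4, -0.2]
width: 85.4
```

Run:
```python
from h import *
print(cur()[0])
plan([([623,93.5,88],YAW,3)],0)
```

```text
[624.5  93.4 175.5]
[ {"dx":0.039, "dy":0, "dz":-0.001, "wx":0.01, "wy":-0.01, "wz":0, "fingers":0}, {"dx":0.039, "dy":0, "dz":0, "wx":0.01, "wy":-0.01, "wz":0, "fingers":0}, {"dx":0.039, "dy":0, "dz":-0.001, "wx":0.01, "wy":-0.01, "wz":0, "fingers":0} ]
end [622.8  93.4  87.7] [1.6 1.6 1.6]
```

servo_tool:
  rows:
    - {"dx": 0.039,"dy": 0,"dz": -0.001,"wx": 0,"wy": 0,"wz": 0,"fingers": 0}
    - {"dx": 0.039,"dy": 0,"dz": 0,"wx": 0,"wy": 0,"wz": 0,"fingers": 0}
    - {"dx": 0.039,"dy": 0,"dz": -0.001,"wx": 0,"wy": 0,"wz": 0,"fingers": 0}
    - {"dx": 0,"dy": 0,"dz": 0,"wx": 0,"wy": 0,"wz": 0,"fingers": 1}
    - {"dx": 0,"dy": 0,"dz": 0,"wx": 0,"wy": 0,"wz": 0,"fingers": 1}

```text
clock: 28.82
eef_pos: [624.1, 93.3, 90.2]
tool_rot: [0.407, 1.57, 0.449]
force: [-0.2, -0.9, 0.7]
width: 51.8
```

servo_tool:
  rows:
    - {"dx": 0,"dy": 0,"dz": 0,"wx": 0,"wy": 0,"wz": 0,"fingers": 1}
    - {"dx": 0,"dy": 0,"dz": 0,"wx": 0,"wy": 0,"wz": 0,"fingers": 1}

```text
clock: 29.08
eef_pos: [623.7, 93.2, 90.6]
tool_rot: [-1.851, 1.571, -1.809]
force: [-14.3, -0.4, 10.8]
width: 12.3
```

servo_tool:
  rows:
    - {"dx": 0,"dy": 0,"dz": -0.03,"wx": 0,"wy": 0,"wz": 0,"fingers": 1}
    - {"dx": 0,"dy": 0,"dz": -0.04,"wx": 0,"wy": 0,"wz": 0,"fingers": 1}
    - {"dx": 0,"dy": 0,"dz": -0.04,"wx": 0,"wy": 0,"wz": 0,"fingers": 1}
    - {"dx": 0,"dy": 0,"dz": -0.04,"wx": 0,"wy": 0,"wz": 0,"fingers": 1}
    - {"dx": 0,"dy": 0,"dz": -0.04,"wx": 0,"wy": 0,"wz": 0,"fingers": 1}

```text
clock: 29.7
eef_pos: [483.4, 87.4, 90.9]
tool_rot: [0.156, 1.565, 0.198]
force: [3.6, 0.0, -0.4]
width: 10.6
```

servo_tool:
  rows:
    - {"dx": 0,"dy": 0,"dz": -0.02,"wx": 0,"wy": 0,"wz": 0,"fingers": 1}
    - {"dx": 0,"dy": 0,"dz": -0.01,"wx": 0,"wy": 0,"wz": 0,"fingers": 1}
    - {"dx": 0,"dy": 0,"dz": 0,"wx": 0,"wy": 0,"wz": 0,"fingers": 1}

```text
clock: 30.08
eef_pos: [459.6, 86.4, 90.7]
tool_rot: [-0.102, 1.569, -0.06]
force: [-2.0, -0.9, 11.1]
width: 10.3
```

servo_tool:
  rows:
    - {"dx": 0,"dy": 0,"dz": -0.006,"wx": 0,"wy": 0,"wz": 0,"fingers": 1}
    - {"dx": 0,"dy": 0,"dz": -0.004,"wx": 0,"wy": 0,"wz": 0,"fingers": 1}
    - {"dx": 0,"dy": 0,"dz": 0,"wx": 0,"wy": 0,"wz": 0,"fingers": 1}

```text
clock: 30.45
eef_pos: [453.5, 86.1, 90.7]
tool_rot: [0.079, 1.567, 0.121]
force: [1.2, -2.2, 10.5]
width: 11.2
```

servo_tool:
  rows:
    - {"dx": 0,"dy": 0,"dz": -0.005,"wx": 0,"wy": 0,"wz": 0,"fingers": 1}
    - {"dx": 0,"dy": 0,"dz": -0.003,"wx": 0,"wy": 0,"wz": 0,"fingers": 1}
    - {"dx": 0,"dy": 0,"dz": 0,"wx": 0,"wy": 0,"wz": 0,"fingers": 1}

```text
clock: 30.82
eef_pos: [447.7, 85.9, 90.8]
tool_rot: [0.087, 1.567, 0.129]
force: [0.9, -1.1, 10.4]
width: 10.6
```

servo_tool:
  rows:
    - {"dx": 0,"dy": 0,"dz": -0.004,"wx": 0,"wy": 0,"wz": 0,"fingers": 1}
    - {"dx": 0,"dy": 0,"dz": -0.002,"wx": 0,"wy": 0,"wz": 0,"fingers": 1}
    - {"dx": 0,"dy": 0,"dz": 0,"wx": 0,"wy": 0,"wz": 0,"fingers": 1}

```text
clock: 31.2
eef_pos: [447.3, 85.9, 90.8]
tool_rot: [0.175, 1.56, 0.215]
force: [10.3, -2.1, 1.6]
width: 10.6
```

servo_tool:
  rows:
    - {"dx": 0,"dy": 0,"dz": 0.004,"wx": 0,"wy": 0,"wz": 0,"fingers": 1}
    - {"dx": 0,"dy": 0,"dz": 0,"wx": 0,"wy": 0,"wz": 0,"fingers": 0}
    - {"dx": 0,"dy": 0,"dz": 0,"wx": 0,"wy": 0,"wz": 0,"fingers": 0}
    - {"dx": 0,"dy": 0,"dz": 0,"wx": 0,"wy": 0,"wz": 0,"fingers": 0}
    - {"dx": -0.06,"dy": 0,"dz": 0,"wx": 0,"wy": 0,"wz": 0,"fingers": 0}

```text
clock: 31.82
eef_pos: [441.6, 85.2, 132.8]
tool_rot: [-2.977, 1.563, -2.934]
force: [0.5, 0.1, 0.6]
width: 82.1
```

servo_tool:
  rows:
    - {"dx": -0.07,"dy": 0,"dz": 0,"wx": 0,"wy": 0,"wz": 0,"fingers": 0}
    - {"dx": 0,"dy": 0,"dz": 0,"wx": 0,"wy": 0,"wz": 0,"fingers": 0}

```text
clock: 32.08
eef_pos: [446.1, 86.3, 190.1]
tool_rot: [0.174, 1.564, 0.216]
force: [0.6, 0.2, -0.5]
width: 85.5
```

Run:
```python
from h import *
im=ctrl.get_image("wrist");cv2.imwrite("pics/w14.png",im[:,:,::-1])
print(cur()[0])
plan([([535,-76,190],YAW+np.pi/2)],0)
```

```text
[444.8  85.7 188.4]
[ {"dx":0, "dy":-0.014, "dz":0.007, "wx":-0.94, "wy":0, "wz":0, "fingers":0}, {"dx":0, "dy":-0.014, "dz":0.006, "wx":-0.94, "wy":0, "wz":0, "fingers":0}, {"dx":0, "dy":-0.015, "dz":0.004, "wx":-0.94, "wy":0, "wz":0, "fingers":0}, {"dx":0, "dy":-0.015, "dz":0.003, "wx":-0.94, "wy":0, "wz":0, "fingers":0}, {"dx":0, "dy":-0.015, "dz":0.001, "wx":-0.94, "wy":0, "wz":0, "fingers":0} ]
[ {"dx":0, "dy":-0.015, "dz":0, "wx":-0.94, "wy":0, "wz":0, "fingers":0}, {"dx":0, "dy":-0.015, "dz":-0.002, "wx":-0.94, "wy":0, "wz":0, "fingers":0}, {"dx":0, "dy":-0.015, "dz":-0.004, "wx":-0.94, "wy":0, "wz":0, "fingers":0}, {"dx":0, "dy":-0.015, "dz":-0.005, "wx":-0.94, "wy":0, "wz":0, "fingers":0}, {"dx":0, "dy":-0.014, "dz":-0.006, "wx":-0.94, "wy":0, "wz":0, "fingers":0} ]
[ {"dx":0, "dy":-0.014, "dz":-0.008, "wx":-0.94, "wy":0, "wz":0, "fingers":0}, {"dx":0, "dy":-0.013, "dz":-0.009, "wx":-0.94, "wy":0, "wz":0, "fingers":0}, {"dx":0, "dy":-0.012, "dz":-0.01, "wx":-0.94, "wy":0, "wz":0, "fingers":0}, {"dx":-0.001, "dy":-0.01, "dz":-0.011, "wx":-0.94, "wy":0, "wz":0, "fingers":0}, {"dx":0, "dy":-0.009, "dz":-0.012, "wx":-0.94, "wy":0, "wz":0, "fingers":0} ]
[ {"dx":-0.001, "dy":-0.008, "dz":-0.014, "wx":-0.94, "wy":0, "wz":0, "fingers":0} ]
end [534.8 -76.2 190.1] [-1.5  1.6  0.1]
```

View pics/w14.png

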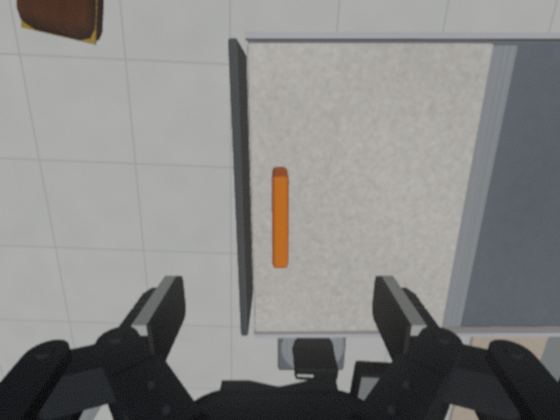

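servo_tool:
  rows:
    - {"dx": 0,"dy": -0.014,"dz": 0.007,"wx": -0.94,"wy": 0,"wz": 0,"fingers": 0}
    - {"dx": 0,"dy": -0.014,"dz": 0.006,"wx": -0.94,"wy": 0,"wz": 0,"fingers": 0}
    - {"dx": 0,"dy": -0.015,"dz": 0.004,"wx": -0.94,"wy": 0,"wz": 0,"fingers": 0}
    - {"dx": 0,"dy": -0.015,"dz": 0.003,"wx": -0.94,"wy": 0,"wz": 0,"fingers": 0}
    - {"dx": 0,"dy": -0.015,"dz": 0.001,"wx": -0.94,"wy": 0,"wz": 0,"fingers": 0}

```text
clock: 32.75
eef_pos: [471.3, 35.1, 185.5]
tool_rot: [2.663, 1.567, -3.082]
force: [0.2, 0.9, 0.2]
width: 85.3
```

servo_tool:
  rows:
    - {"dx": 0,"dy": -0.015,"dz": 0,"wx": -0.94,"wy": 0,"wz": 0,"fingers": 0}
    - {"dx": 0,"dy": -0.015,"dz": -0.002,"wx": -0.94,"wy": 0,"wz": 0,"fingers": 0}
    - {"dx": 0,"dy": -0.015,"dz": -0.004,"wx": -0.94,"wy": 0,"wz": 0,"fingers": 0}
    - {"dx": 0,"dy": -0.015,"dz": -0.005,"wx": -0.94,"wy": 0,"wz": 0,"fingers": 0}
    - {"dx": 0,"dy": -0.014,"dz": -0.006,"wx": -0.94,"wy": 0,"wz": 0,"fingers": 0}

```text
clock: 33.38
eef_pos: [499.3, -15.0, 185.4]
tool_rot: [2.034, 1.567, 3.064]
force: [0.2, 0.6, 0.3]
width: 85.2
```

servo_tool:
  rows:
    - {"dx": 0,"dy": -0.014,"dz": -0.008,"wx": -0.94,"wy": 0,"wz": 0,"fingers": 0}
    - {"dx": 0,"dy": -0.013,"dz": -0.009,"wx": -0.94,"wy": 0,"wz": 0,"fingers": 0}
    - {"dx": 0,"dy": -0.012,"dz": -0.01,"wx": -0.94,"wy": 0,"wz": 0,"fingers": 0}
    - {"dx": 0,"dy": -0.01,"dz": -0.011,"wx": -0.94,"wy": 0,"wz": 0,"fingers": 0}
    - {"dx": 0,"dy": -0.009,"dz": -0.012,"wx": -0.94,"wy": 0,"wz": 0,"fingers": 0}

```text
clock: 34.0
eef_pos: [527.5, -65.6, 185.2]
tool_rot: [1.418, 1.567, 2.94]
force: [0.1, -0.1, -0.1]
width: 85.5
```

servo_tool:
  rows:
    - {"dx": 0,"dy": -0.008,"dz": -0.014,"wx": -0.94,"wy": 0,"wz": 0,"fingers": 0}
    - {"dx": 0,"dy": 0,"dz": 0,"wx": 0,"wy": 0,"wz": 0,"fingers": 0}

```text
clock: 34.25
eef_pos: [533.1, -76.9, 185.2]
tool_rot: [1.237, 1.568, 2.852]
force: [-1.1, -0.7, -0.4]
width: 85.4
```

Run:
```python
from h import *
im=ctrl.get_image("wrist");cv2.imwrite("pics/w15.png",im[:,:,::-1])
print(cur()[0],ctrl.read_state()["qpos"].round(2))
for c in("wrist","top"):
  for d in ctrl.mark_of("cam_grip",c)[:1]: print(d["point"],d["conf"],unproj(c,d["point"],67))
```

```text
[533.1 -76.1 185.6] [ 0.6  0.7 -0.8  1.9  0.6  0.9  1.1]
```

View pics/w15.png

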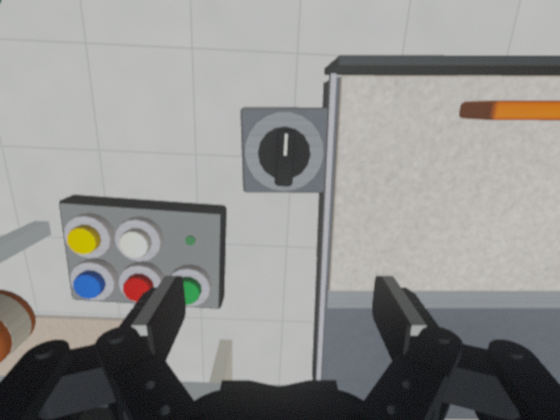

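Run:
```python
from h import *
im=crop("wrist","w16.png",220,90,350,210,5)
for d in ctrl.silhouettes("cam","wrist")[:2]: print(d["extent"],d["conf"])
for c in ((285,155),(285,133),(284,178)): print(unproj("wrist",c,74))
print("lug",unproj("wrist",[[242,108],[328,108],[326,192],[244,192]],42))
```

```text
[281.9, 154.7, 52.1, 62.2] 0.94
[[489.6 -72.5  74. ]]
[[473.1 -73.4  74. ]]
[[507.7 -72.4  74. ]]
lug [[ 456.8 -109.6   42. ]
 [ 453.5  -37.9   42. ]
 [ 525.5  -32.9   42. ]
 [ 528.9 -106.9   42. ]]
```

View pics/w16.png

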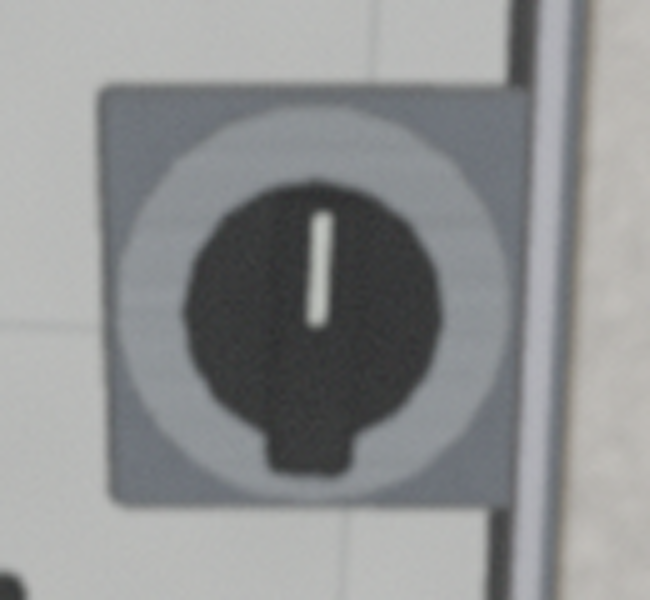

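Run:
```python
from h import *
plan([([489.5,-75,110],YAW+np.pi/2,3),([489.5,-75,54],YAW+np.pi/2,3)],0.6)
```

```text
[ {"dx":0.034, "dy":0.02, "dz":0.001, "wx":0.02, "wy":0, "wz":0, "fingers":0.6}, {"dx":0.034, "dy":0.019, "dz":0.001, "wx":0.02, "wy":0, "wz":0, "fingers":0.6}, {"dx":0.035, "dy":0.02, "dz":0.001, "wx":0.02, "wy":0, "wz":0, "fingers":0.6}, {"dx":0.025, "dy":0, "dz":0, "wx":0, "wy":0, "wz":0, "fingers":0.6}, {"dx":0.025, "dy":0, "dz":0, "wx":0, "wy":0, "wz":0, "fingers":0.6} ]
[ {"dx":0.024, "dy":0, "dz":0, "wx":0, "wy":0, "wz":0, "fingers":0.6} ]
end [489.3 -75.2  54.1] [1.2 1.6 2.8]
```

servo_tool:
  rows:
    - {"dx": 0.034,"dy": 0.02,"dz": 0.001,"wx": 0.02,"wy": 0,"wz": 0,"fingers": 0.6}
    - {"dx": 0.034,"dy": 0.019,"dz": 0.001,"wx": 0.02,"wy": 0,"wz": 0,"fingers": 0.6}
    - {"dx": 0.035,"dy": 0.02,"dz": 0.001,"wx": 0.02,"wy": 0,"wz": 0,"fingers": 0.6}
    - {"dx": 0,"dy": 0,"dz": 0,"wx": 0,"wy": 0,"wz": 0,"fingers": 0.6}

```text
clock: 35.0
eef_pos: [487.5, -75.7, 108.8]
tool_rot: [1.604, 1.566, -3.067]
force: [0.4, 0.5, -0.3]
width: 34.3
```

Run:
```python
from h import *
im=ctrl.get_image("wrist");cv2.imwrite("pics/w17.png",im[:,:,::-1])
print(cur()[0],ctrl.read_state()["width"])
```

```text
[489.7 -75.5 109.9] 34.19296862005467
```

View pics/w17.png

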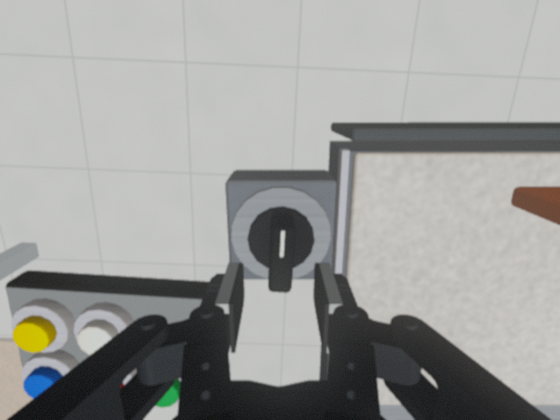

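Run:
```python
from h import *
print(proj("wrist",[[489.7,-75.5,74],[489.7+21,-75.5,74],[489.7-21,-75.5,74],[489.7,-75.5,110]]))
print(unproj("wrist",[[281.5,258],[281,288],[282,213]],74))
crop("wrist","w18.png",210,150,360,310,4)
```

```text
[[278.7 247.9]
 [277.2 279.4]
 [280.2 214.3]
 [278.8 278.3]]
[[496.2 -73.5  74. ]
 [516.6 -72.9  74. ]
 [467.9 -74.5  74. ]]
```

View pics/w18.png

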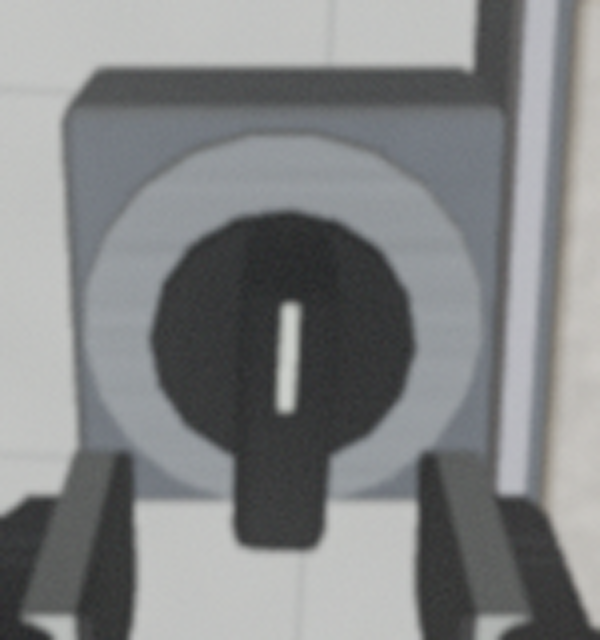

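servo_tool:
  rows:
    - {"dx": 0.025,"dy": -0.003,"dz": 0.001,"wx": 0,"wy": 0,"wz": 0,"fingers": 0.6}
    - {"dx": 0.025,"dy": 0,"dz": 0,"wx": 0,"wy": 0,"wz": 0,"fingers": 0.6}
    - {"dx": 0.022,"dy": 0,"dz": 0,"wx": 0,"wy": 0,"wz": 0,"fingers": 0.6}
    - {"dx": 0,"dy": 0,"dz": 0,"wx": 0,"wy": 0,"wz": 0,"fingers": 0.6}

```text
clock: 35.6
eef_pos: [493.2, -74.8, 55.9]
tool_rot: [-1.608, 1.569, 0.004]
force: [0.1, 0.2, -0.7]
width: 34.5
```

servo_tool:
  rows:
    - {"dx": 0,"dy": 0,"dz": 0,"wx": 0,"wy": 0,"wz": 0,"fingers": 1}
    - {"dx": 0,"dy": 0,"dz": 0,"wx": 0,"wy": 0,"wz": 0,"fingers": 1}
    - {"dx": 0,"dy": 0,"dz": 0,"wx": 0,"wy": 0,"wz": 0,"fingers": 1}

```text
clock: 35.98
eef_pos: [492.8, -74.3, 56.5]
tool_rot: [-1.156, 1.569, 0.456]
force: [-0.5, 1.8, 5.5]
width: 13.4
```

Gripped the bar (13.4). Turn clockwise.

servo_tool:
  rows:
    - {"dx": 0,"dy": 0,"dz": 0,"wx": 1,"wy": 0,"wz": 0,"fingers": 1}
    - {"dx": 0,"dy": 0,"dz": 0,"wx": 1,"wy": 0,"wz": 0,"fingers": 1}
    - {"dx": 0,"dy": 0,"dz": 0,"wx": 1,"wy": 0,"wz": 0,"fingers": 1}
    - {"dx": 0,"dy": 0,"dz": 0,"wx": 1,"wy": 0,"wz": 0,"fingers": 1}
    - {"dx": 0,"dy": 0,"dz": 0,"wx": 1,"wy": 0,"wz": 0,"fingers": 1}

```text
clock: 36.6
eef_pos: [492.2, -75.7, 56.5]
tool_rot: [-2.183, 1.569, -1.098]
force: [-0.9, -0.9, 6.0]
width: 13.2
```

servo_tool:
  rows:
    - {"dx": 0,"dy": 0,"dz": 0,"wx": 1,"wy": 0,"wz": 0,"fingers": 1}
    - {"dx": 0,"dy": 0,"dz": 0,"wx": 1,"wy": 0,"wz": 0,"fingers": 1}
    - {"dx": 0,"dy": 0,"dz": 0,"wx": 1,"wy": 0,"wz": 0,"fingers": 1}
    - {"dx": 0,"dy": 0,"dz": 0,"wx": 1,"wy": 0,"wz": 0,"fingers": 1}
    - {"dx": 0,"dy": 0,"dz": 0,"wx": 1,"wy": 0,"wz": 0,"fingers": 1}

```text
clock: 37.22
eef_pos: [491.2, -76.8, 56.5]
tool_rot: [-2.555, 1.568, -1.995]
force: [-2.6, -2.9, 8.3]
width: 13.0
```

servo_tool:
  rows:
    - {"dx": 0,"dy": 0,"dz": 0,"wx": 1,"wy": 0,"wz": 0,"fingers": 1}
    - {"dx": 0,"dy": 0,"dz": 0,"wx": 1,"wy": 0,"wz": 0,"fingers": 1}
    - {"dx": 0,"dy": 0,"dz": 0,"wx": 1,"wy": 0,"wz": 0,"fingers": 1}
    - {"dx": 0,"dy": 0,"dz": 0,"wx": 0.8,"wy": 0,"wz": 0,"fingers": 1}
    - {"dx": 0,"dy": 0,"dz": 0,"wx": 0,"wy": 0,"wz": 0,"fingers": 1}

```text
clock: 37.85
eef_pos: [490.2, -77.2, 56.5]
tool_rot: [-2.532, 1.566, -2.369]
force: [-3.4, -3.3, 10.5]
width: 13.2
```

Run:
```python
from h import *
s=ctrl.read_state();p,R=cur();print(p,R.as_matrix()[:,2],s["torque"],s["force"],s["width"])
im=ctrl.get_image("wrist");cv2.imwrite("pics/w19.png",im[:,:,::-1])
```

```text
[490.2 -77.2  56.5] [ 1.   0.2 -0. ] [-0.7  0.9 -0.1] [-3.4 -3.3 10.5] 13.198537223040912
```

View pics/w19.png

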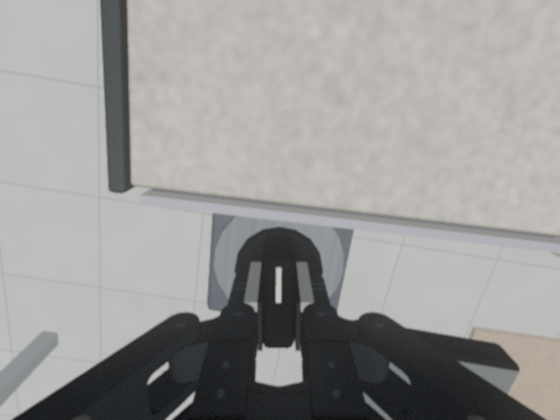

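servo_tool:
  rows:
    - {"dx": 0,"dy": 0,"dz": 0,"wx": 0.7,"wy": 0,"wz": 0,"fingers": 1}
    - {"dx": 0,"dy": 0,"dz": 0,"wx": 0.5,"wy": 0,"wz": 0,"fingers": 1}
    - {"dx": 0,"dy": 0,"dz": 0,"wx": 0.4,"wy": 0,"wz": 0,"fingers": 1}
    - {"dx": 0,"dy": 0,"dz": 0,"wx": 0,"wy": 0,"wz": 0,"fingers": 1}

```text
clock: 38.4
eef_pos: [489.8, -76.7, 56.5]
tool_rot: [-2.465, 1.566, -2.464]
force: [-4.3, -2.9, 12.1]
width: 13.5
```

Run:
```python
from h import *
s=ctrl.read_state();p,R=cur();z=R.as_matrix()[:,2];print(p,np.arctan2(z[1],z[0]).round(3).item(),s["torque"].round(2),s["force"],s["width"])
```

```text
[489.8 -76.7  56.5] 0.001 [-0.6  1.   0.8] [-4.3 -2.9 12.1] 13.481718320999002
```

servo_tool:
  rows:
    - {"dx": 0,"dy": 0,"dz": 0,"wx": -0.2,"wy": 0,"wz": 0,"fingers": 0.5}
    - {"dx": 0,"dy": 0,"dz": 0,"wx": 0,"wy": 0,"wz": 0,"fingers": 0.5}
    - {"dx": 0,"dy": 0,"dz": 0,"wx": 0,"wy": 0,"wz": 0,"fingers": 0.5}
    - {"dx": -0.06,"dy": 0,"dz": 0,"wx": 0,"wy": 0,"wz": 0,"fingers": 0.5}
    - {"dx": -0.08,"dy": 0,"dz": 0,"wx": 0,"wy": 0,"wz": 0,"fingers": 0.5}

```text
clock: 39.02
eef_pos: [491.0, -74.9, 160.8]
tool_rot: [2.882, 1.567, 2.901]
force: [1.7, -0.6, -0.3]
width: 42.9
```

servo_tool:
  rows:
    - {"dx": -0.06,"dy": 0,"dz": 0,"wx": 0,"wy": 0,"wz": 0,"fingers": 0.5}
    - {"dx": 0,"dy": 0,"dz": 0,"wx": 0,"wy": 0,"wz": 0,"fingers": 0.5}

```text
clock: 39.28
eef_pos: [494.6, -75.2, 209.1]
tool_rot: [-0.145, 1.563, -0.126]
force: [0.2, 0.1, -0.3]
width: 42.9
```

Run:
```python
from h import *
print(cur()[0])
im=ctrl.get_image("wrist");cv2.imwrite("pics/w20.png",im[:,:,::-1])
print(ctrl.mark_of("cover_handle","wrist")[:1])
for d in ctrl.mark_of("cover_handle","wrist")[:1]: print(d["point"],d["conf"],unproj("wrist",d["point"],102))
```

```text
[494.6 -75.2 209.1]
[]
```

View pics/w20.png

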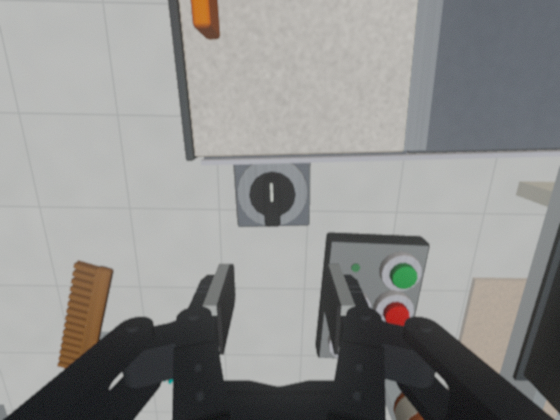

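Run:
```python
from h import *
im=crop("top","t20.png",190,110,390,250,3.9)
for d in ctrl.mark_of("cover_handle","top")[:1]+ctrl.mark_of("cover_handle","scene")[:1]: print(d["point"],d["conf"])
print(proj("top",[[447.3,86,102],[441.3,86,102]]),proj("scene",[[447.3,86,102],[441.3,86,102]]))
plan([([545,-190,190],YAW+np.pi/2)],1)
print(ctrl.read_state()["qpos"].round(2))
```

```text
[247.0, 215.4] 0.98
[342.1, 210.6] 0.65
[[244.6 215. ]
 [244.5 217. ]] [[297.4 188.4]
 [295.9 187.5]]
[ {"dx":0.001, "dy":-0.01, "dz":0.004, "wx":-0.95, "wy":0, "wz":0, "fingers":1}, {"dx":0.001, "dy":-0.01, "dz":0.003, "wx":-0.95, "wy":0, "wz":0, "fingers":1}, {"dx":0.001, "dy":-0.01, "dz":0.002, "wx":-0.95, "wy":0, "wz":0, "fingers":1}, {"dx":0.001, "dy":-0.011, "dz":0.001, "wx":-0.95, "wy":0, "wz":0, "fingers":1}, {"dx":0.001, "dy":-0.011, "dz":0, "wx":-0.95, "wy":0, "wz":0, "fingers":1} ]
[ {"dx":0.001, "dy":-0.011, "dz":-0.001, "wx":-0.95, "wy":0, "wz":0, "fingers":1}, {"dx":0.001, "dy":-0.01, "dz":-0.002, "wx":-0.95, "wy":0, "wz":0, "fingers":1}, {"dx":0.001, "dy":-0.01, "dz":-0.003, "wx":-0.95, "wy":0, "wz":0, "fingers":1}, {"dx":0.001, "dy":-0.01, "dz":-0.004, "wx":-0.95, "wy":0, "wz":0, "fingers":1}, {"dx":0.001, "dy":-0.009, "dz":-0.005, "wx":-0.95, "wy":0, "wz":0, "fingers":1} ]
[ {"dx":0.002, "dy":-0.009, "dz":-0.005, "wx":-0.95, "wy":0, "wz":0, "fingers":1}, {"dx":0.001, "dy":-0.008, "dz":-0.006, "wx":-0.95, "wy":0, "wz":0, "fingers":1}, {"dx":0.002, "dy":-0.008, "dz":-0.007, "wx":-0.95, "wy":0, "wz":0, "fingers":1}, {"dx":0.001, "dy":-0.007, "dz":-0.008, "wx":-0.95, "wy":0, "wz":0, "fingers":1}, {"dx":0.002, "dy":-0.006, "dz":-0.009, "wx":-0.95, "wy":0, "wz":0, "fingers":1} ]
[ {"dx":0.001, "dy":-0.006, "dz":-0.009, "wx":-0.95, "wy":0, "wz":0, "fingers":1} ]
end [ 545.2 -189.8  190.1] [1.4 1.6 3. ]
[ 0.3  0.5 -0.4  2.   0.2  0.8 -0.1]
```

View pics/t20.png

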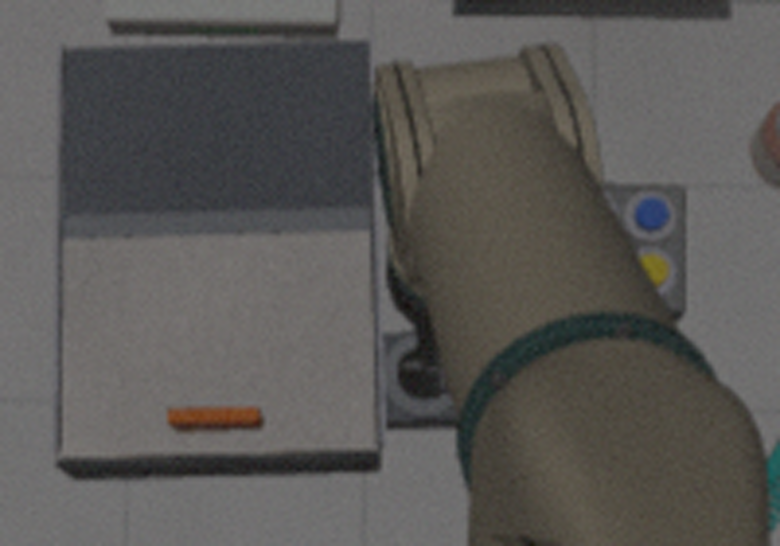

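servo_tool:
  rows:
    - {"dx": 0.009,"dy": 0.072,"dz": -0.022,"wx": -0.1,"wy": 0,"wz": 0,"fingers": 0}
    - {"dx": 0.009,"dy": 0.072,"dz": -0.022,"wx": -0.1,"wy": 0,"wz": 0,"fingers": 0}
    - {"dx": 0.009,"dy": 0.072,"dz": -0.022,"wx": 0,"wy": 0,"wz": 0,"fingers": 0}
    - {"dx": 0,"dy": 0,"dz": 0,"wx": 0,"wy": 0,"wz": 0,"fingers": 0}
    - {"dx": 0,"dy": 0,"dz": 0,"wx": 0,"wy": 0,"wz": 0,"fingers": 0}

```text
clock: 40.2
eef_pos: [437.6, 85.0, 185.0]
tool_rot: [-2.645, 1.569, -2.604]
force: [-0.0, -0.2, -0.7]
width: 85.4
```

Run:
```python
from h import *
p,R=cur();z=R.as_matrix()[:,2];print(p,np.arctan2(z[1],z[0]))
im=ctrl.get_image("wrist");cv2.imwrite("pics/w21.png",im[:,:,::-1])
a=cv2.imread("pics/w14.png")[20:350,225:330];b=im[20:350,225:330,::-1]
cv2.imwrite("pics/cmp.png",cv2.resize(np.hstack([a,b]),None,fx=1.7,fy=1.7,interpolation=cv2.INTER_CUBIC)) if 0 else cv2.imwrite("pics/cmp.png",cv2.resize(np.hstack([a,b]),None,fx=3,fy=1.75,interpolation=cv2.INTER_CUBIC))
```

```text
[437.6  85.  185. ] 0.040581363607899316
```

View pics/cmp.png

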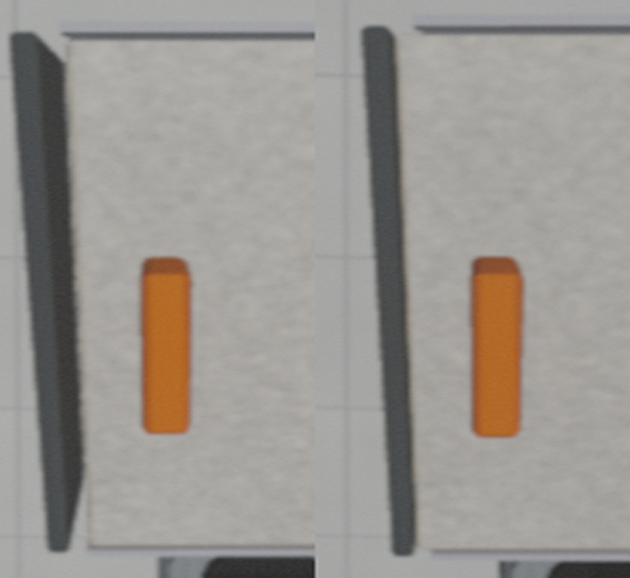

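Run:
```python
from h import *
plan([([595,-290,195],-0.1,8)],1)
```

```text
[ {"dx":-0.002, "dy":-0.063, "dz":0.024, "wx":0.17, "wy":0, "wz":0, "fingers":1}, {"dx":-0.002, "dy":-0.063, "dz":0.025, "wx":0.17, "wy":0, "wz":0, "fingers":1}, {"dx":-0.001, "dy":-0.062, "dz":0.026, "wx":0.17, "wy":0, "wz":0, "fingers":1}, {"dx":-0.002, "dy":-0.062, "dz":0.027, "wx":0.17, "wy":0, "wz":0, "fingers":1}, {"dx":-0.001, "dy":-0.062, "dz":0.028, "wx":0.17, "wy":0, "wz":0, "fingers":1} ]
[ {"dx":-0.002, "dy":-0.061, "dz":0.029, "wx":0.17, "wy":0, "wz":0, "fingers":1}, {"dx":-0.001, "dy":-0.061, "dz":0.031, "wx":0.17, "wy":0, "wz":0, "fingers":1}, {"dx":-0.002, "dy":-0.059, "dz":0.031, "wx":0.17, "wy":0, "wz":0, "fingers":1} ]
end [ 595.  -289.6  195.1] [-2.3  1.6 -2.4]
```

servo_tool:
  rows:
    - {"dx": -0.002,"dy": -0.063,"dz": 0.024,"wx": 0.17,"wy": 0,"wz": 0,"fingers": 1}
    - {"dx": -0.002,"dy": -0.063,"dz": 0.025,"wx": 0.17,"wy": 0,"wz": 0,"fingers": 1}
    - {"dx": -0.001,"dy": -0.062,"dz": 0.026,"wx": 0.17,"wy": 0,"wz": 0,"fingers": 1}
    - {"dx": -0.002,"dy": -0.062,"dz": 0.027,"wx": 0.17,"wy": 0,"wz": 0,"fingers": 1}
    - {"dx": -0.001,"dy": -0.062,"dz": 0.028,"wx": 0.17,"wy": 0,"wz": 0,"fingers": 1}

```text
clock: 40.88
eef_pos: [536.3, -152.3, 191.4]
tool_rot: [-1.888, 1.57, -1.941]
force: [0.1, 0.5, 0.1]
width: 0.2
```

servo_tool:
  rows:
    - {"dx": -0.002,"dy": -0.061,"dz": 0.029,"wx": 0.17,"wy": 0,"wz": 0,"fingers": 1}
    - {"dx": -0.001,"dy": -0.061,"dz": 0.031,"wx": 0.17,"wy": 0,"wz": 0,"fingers": 1}
    - {"dx": -0.002,"dy": -0.059,"dz": 0.031,"wx": 0.17,"wy": 0,"wz": 0,"fingers": 1}
    - {"dx": 0,"dy": 0,"dz": 0,"wx": 0,"wy": 0,"wz": 0,"fingers": 1}
    - {"dx": 0,"dy": 0,"dz": 0,"wx": 0,"wy": 0,"wz": 0,"fingers": 1}

```text
clock: 41.5
eef_pos: [594.1, -289.1, 194.6]
tool_rot: [2.606, 1.569, 2.501]
force: [0.8, 0.7, 0.1]
width: -0.1
```

Run:
```python
from h import *
p,R=cur();print(p,R.as_matrix())
im=ctrl.get_image("wrist");cv2.imwrite("pics/w22.png",im[:,:,::-1])
for k in "blue yellow green red white".split():
  for d in ctrl.mark_of(f"key_{k}_top","wrist")[:2]: print(k,d["point"],d["conf"],unproj("wrist",d["point"],48))
```

```text
[ 594.1 -289.1  194.6] [[-0.   0.1  1. ]
 [ 0.   1.  -0.1]
 [-1.   0.  -0. ]]
blue [311.7, 161.0] 0.9 [[ 628. -256.   48.]]
yellow [257.8, 167.2] 0.89 [[ 580.2 -256.5   48. ]]
green [307.5, 43.7] 0.78 [[ 631.6 -162.5   48. ]]
red [311.8, 107.8] 0.72 [[ 631.8 -211.4   48. ]]
white [255.1, 110.4] 0.67 [[ 584.2 -208.8   48. ]]
```

View pics/w22.png

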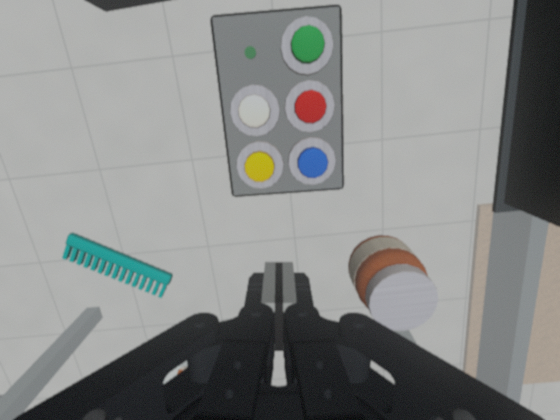

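Run:
```python
from h import *
print("candle",unproj("wrist",[[375,257]],0))
plan([([627,-258.5,70],0.04,4)],1)
```

```text
candle [[ 696.8 -380.3    0. ]]
[ {"dx":0.042, "dy":0.011, "dz":0.01, "wx":-0.34, "wy":0, "wz":0, "fingers":1}, {"dx":0.042, "dy":0.01, "dz":0.01, "wx":-0.34, "wy":0, "wz":0, "fingers":1}, {"dx":0.042, "dy":0.01, "dz":0.01, "wx":-0.34, "wy":0, "wz":0, "fingers":1}, {"dx":0.041, "dy":0.009, "dz":0.01, "wx":-0.34, "wy":0, "wz":0, "fingers":1} ]
end [ 626.8 -258.8   70.4] [0.8 1.6 0.8]
```

servo_tool:
  rows:
    - {"dx": 0.042,"dy": 0.011,"dz": 0.01,"wx": -0.34,"wy": 0,"wz": 0,"fingers": 1}
    - {"dx": 0.042,"dy": 0.01,"dz": 0.01,"wx": -0.34,"wy": 0,"wz": 0,"fingers": 1}
    - {"dx": 0.042,"dy": 0.01,"dz": 0.01,"wx": -0.34,"wy": 0,"wz": 0,"fingers": 1}
    - {"dx": 0.041,"dy": 0.009,"dz": 0.01,"wx": -0.34,"wy": 0,"wz": 0,"fingers": 1}
    - {"dx": 0,"dy": 0,"dz": 0,"wx": 0,"wy": 0,"wz": 0,"fingers": 1}

```text
clock: 42.42
eef_pos: [625.5, -257.6, 67.8]
tool_rot: [2.594, 1.566, 2.637]
force: [-0.5, -0.8, 1.4]
width: -0.0
```

Run:
```python
from h import *
p,R=cur();print(p)
crop("wrist","w23.png",150,60,430,350,2)
for k in "blue yellow green red white".split():
  for d in ctrl.mark_of(f"key_{k}_top","wrist")[:1]: print(k,d["point"],d["conf"],unproj("wrist",d["point"],48))
print(proj("wrist",p))
```

```text
[ 625.5 -257.6   67.8]
blue [284.5, 265.1] 0.75 [[ 631.3 -263.9   48. ]]
yellow [193.1, 258.4] 0.61 [[ 580.7 -262.6   48. ]]
green [298.1, 76.2] 0.97 [[ 633.8 -166.9   48. ]]
red [288.4, 180.0] 0.74 [[ 631.7 -216.6   48. ]]
white [196.8, 173.6] 0.66 [[ 584.6 -215.    48. ]]
[[273.3 269.4]]
```

View pics/w23.png

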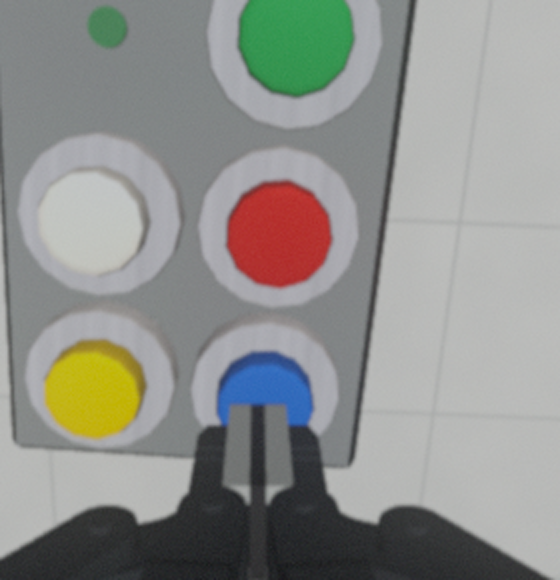

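servo_tool:
  rows:
    - {"dx": 0.015,"dy": 0.001,"dz": 0.003,"wx": 0,"wy": 0,"wz": 0,"fingers": 1}
    - {"dx": 0.011,"dy": 0,"dz": 0,"wx": 0,"wy": 0,"wz": 0,"fingers": 1}
    - {"dx": 0,"dy": 0,"dz": 0,"wx": 0,"wy": 0,"wz": 0,"fingers": 1}

```text
clock: 43.1
eef_pos: [628.1, -258.6, 49.3]
tool_rot: [2.778, 1.568, 2.818]
force: [-0.3, 0.7, 1.2]
width: 0.3
```

Run:
```python
from h import *
p,R=cur();s=ctrl.read_state();print(p,s["force"])
crop("wrist","w24.png",150,60,430,350,2)
```

```text
[ 628.1 -258.6   49.3] [-0.3  0.7  1.2]
```

View pics/w24.png

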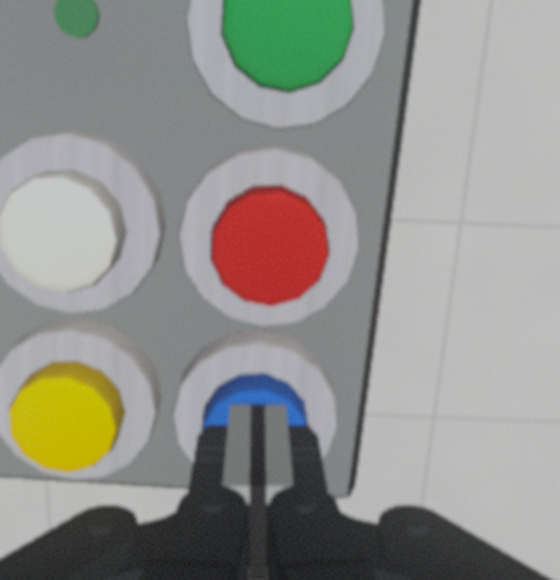

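servo_tool:
  rows:
    - {"dx": 0.004,"dy": 0.005,"dz": 0,"wx": 0,"wy": 0,"wz": 0,"fingers": 1}
    - {"dx": 0.003,"dy": 0,"dz": 0,"wx": 0,"wy": 0,"wz": 0,"fingers": 1}
    - {"dx": 0,"dy": 0,"dz": 0,"wx": 0,"wy": 0,"wz": 0,"fingers": 1}

```text
clock: 43.52
eef_pos: [629.3, -254.8, 45.7]
tool_rot: [0.368, 1.57, 0.408]
force: [-0.4, 0.1, 3.6]
width: 0.0
```

servo_tool:
  rows:
    - {"dx": 0.004,"dy": 0,"dz": 0,"wx": 0,"wy": 0,"wz": 0,"fingers": 1}
    - {"dx": 0.002,"dy": 0,"dz": 0,"wx": 0,"wy": 0,"wz": 0,"fingers": 1}
    - {"dx": 0,"dy": 0,"dz": 0,"wx": 0,"wy": 0,"wz": 0,"fingers": 1}

```text
clock: 43.9
eef_pos: [629.3, -254.8, 42.1]
tool_rot: [0.041, 1.57, 0.082]
force: [-2.3, 2.0, 10.3]
width: 0.2
```

servo_tool:
  rows:
    - {"dx": -0.03,"dy": 0,"dz": 0,"wx": 0,"wy": 0,"wz": 0,"fingers": 1}
    - {"dx": -0.01,"dy": 0.002,"dz": -0.033,"wx": 0,"wy": 0,"wz": 0,"fingers": 1}
    - {"dx": 0,"dy": 0.002,"dz": -0.033,"wx": 0,"wy": 0,"wz": 0,"fingers": 1}
    - {"dx": 0.016,"dy": 0,"dz": 0,"wx": 0,"wy": 0,"wz": 0,"fingers": 1}
    - {"dx": 0,"dy": 0,"dz": 0,"wx": 0,"wy": 0,"wz": 0,"fingers": 1}

```text
clock: 44.52
eef_pos: [579.6, -254.1, 58.1]
tool_rot: [2.159, 1.57, 2.2]
force: [-0.5, 0.3, -0.7]
width: 0.3
```

Run:
```python
from h import *
p,R=cur();s=ctrl.read_state();print(p,s["force"])
crop("wrist","w25.png",150,60,430,350,2)
```

```text
[ 579.6 -254.1   58.1] [-0.5  0.3 -0.7]
```

View pics/w25.png

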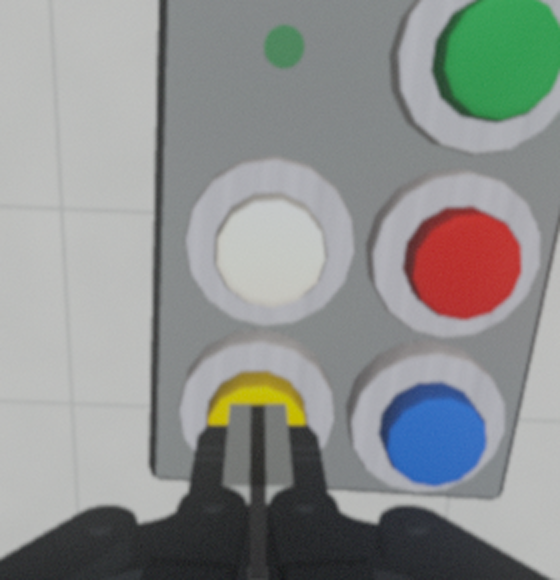

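servo_tool:
  rows:
    - {"dx": 0.01,"dy": 0,"dz": 0,"wx": 0,"wy": 0,"wz": 0,"fingers": 1}
    - {"dx": 0.008,"dy": 0,"dz": 0,"wx": 0,"wy": 0,"wz": 0,"fingers": 1}
    - {"dx": 0.006,"dy": 0,"dz": 0,"wx": 0,"wy": 0,"wz": 0,"fingers": 1}
    - {"dx": 0,"dy": 0,"dz": 0,"wx": 0,"wy": 0,"wz": 0,"fingers": 1}
    - {"dx": 0,"dy": 0,"dz": 0,"wx": 0,"wy": 0,"wz": 0,"fingers": 1}

```text
clock: 45.2
eef_pos: [580.2, -253.9, 42.1]
tool_rot: [-0.256, 1.569, -0.215]
force: [-1.5, 1.1, 9.8]
width: 0.6
```

servo_tool:
  rows:
    - {"dx": -0.047,"dy": 0,"dz": 0,"wx": 0,"wy": 0,"wz": 0,"fingers": 1}
    - {"dx": 0,"dy": 0.062,"dz": 0.036,"wx": 0,"wy": 0,"wz": 0,"fingers": 1}
    - {"dx": 0,"dy": 0.062,"dz": 0.036,"wx": 0,"wy": 0,"wz": 0,"fingers": 1}
    - {"dx": 0,"dy": 0,"dz": 0,"wx": 0,"wy": 0,"wz": 0,"fingers": 1}
    - {"dx": 0.018,"dy": 0,"dz": 0,"wx": 0,"wy": 0,"wz": 0,"fingers": 1}

```text
clock: 45.82
eef_pos: [630.0, -159.5, 62.6]
tool_rot: [-0.878, 1.569, -0.837]
force: [-0.2, -0.8, -0.8]
width: 0.2
```

servo_tool:
  rows:
    - {"dx": 0,"dy": 0,"dz": 0,"wx": 0,"wy": 0,"wz": 0,"fingers": 1}

```text
clock: 45.95
eef_pos: [627.3, -161.0, 60.5]
tool_rot: [-3.016, 1.566, -2.978]
force: [0.5, -0.4, 0.2]
width: -0.1
```

Run:
```python
from h import *
p,R=cur();s=ctrl.read_state();print(p,s["force"])
crop("wrist","w26.png",150,60,430,350,2)
```

```text
[ 627.3 -161.    60.5] [ 0.5 -0.4  0.2]
```

View pics/w26.png

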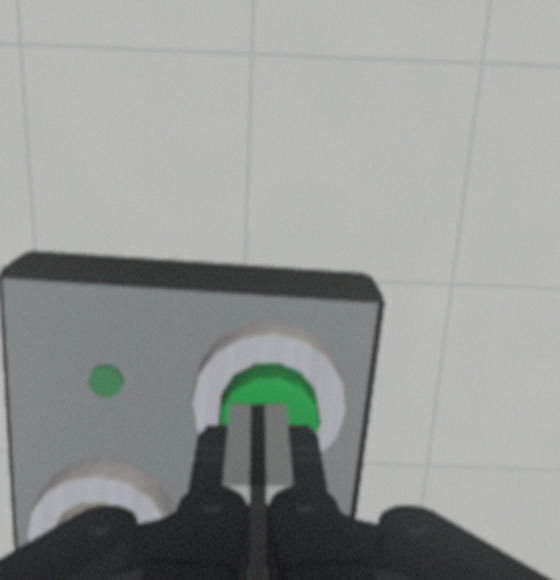

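servo_tool:
  rows:
    - {"dx": 0.01,"dy": 0.001,"dz": 0.003,"wx": 0,"wy": 0,"wz": 0,"fingers": 1}
    - {"dx": 0.009,"dy": 0,"dz": 0,"wx": 0,"wy": 0,"wz": 0,"fingers": 1}
    - {"dx": 0.007,"dy": 0,"dz": 0,"wx": 0,"wy": 0,"wz": 0,"fingers": 1}
    - {"dx": 0,"dy": 0,"dz": 0,"wx": 0,"wy": 0,"wz": 0,"fingers": 1}
    - {"dx": 0,"dy": 0,"dz": 0,"wx": 0,"wy": 0,"wz": 0,"fingers": 1}

```text
clock: 46.62
eef_pos: [631.9, -158.6, 43.5]
tool_rot: [-1.024, 1.57, -0.984]
force: [0.7, -1.5, 4.4]
width: 0.2
```

servo_tool:
  rows:
    - {"dx": 0.004,"dy": 0,"dz": 0,"wx": 0,"wy": 0,"wz": 0,"fingers": 1}
    - {"dx": 0,"dy": 0,"dz": 0,"wx": 0,"wy": 0,"wz": 0,"fingers": 1}
    - {"dx": 0,"dy": 0,"dz": 0,"wx": 0,"wy": 0,"wz": 0,"fingers": 1}

```text
clock: 47.0
eef_pos: [632.0, -158.6, 42.0]
tool_rot: [-0.985, 1.57, -0.945]
force: [-4.2, -0.7, 13.5]
width: -0.1
```

Green fully down. Now red, 48 mm towards −y.

servo_tool:
  rows:
    - {"dx": -0.04,"dy": 0,"dz": 0,"wx": 0,"wy": 0,"wz": 0,"fingers": 1}
    - {"dx": 0,"dy": -0.032,"dz": 0,"wx": 0,"wy": 0,"wz": 0,"fingers": 1}
    - {"dx": 0,"dy": -0.032,"dz": 0,"wx": 0,"wy": 0,"wz": 0,"fingers": 1}
    - {"dx": 0.014,"dy": 0,"dz": 0,"wx": 0,"wy": 0,"wz": 0,"fingers": 1}
    - {"dx": 0,"dy": 0,"dz": 0,"wx": 0,"wy": 0,"wz": 0,"fingers": 1}

```text
clock: 47.62
eef_pos: [632.0, -205.5, 57.2]
tool_rot: [2.609, 1.566, 2.649]
force: [-0.3, 0.9, -0.6]
width: 0.2
```

Run:
```python
from h import *
p,R=cur();s=ctrl.read_state();print(p,s["force"])
crop("wrist","w27.png",150,60,430,350,2)
```

```text
[ 632.  -205.5   57.2] [-0.3  0.9 -0.6]
```

View pics/w27.png

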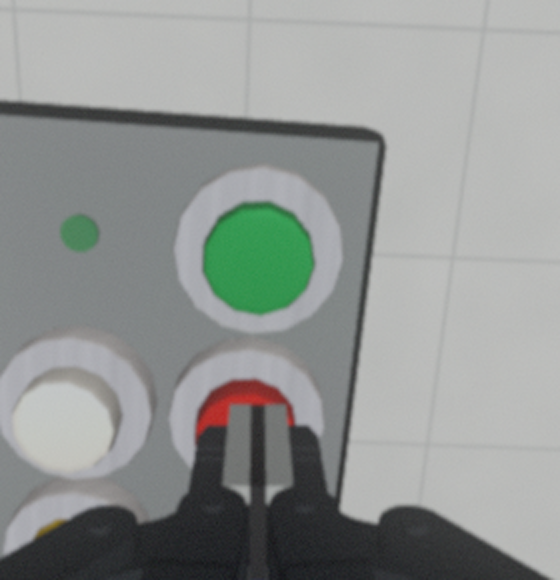

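Aligned within 3 mm (key centre at column ~247, tip at 258); shift −x 2 mm and press.

servo_tool:
  rows:
    - {"dx": 0.008,"dy": 0,"dz": -0.003,"wx": 0,"wy": 0,"wz": 0,"fingers": 1}
    - {"dx": 0.009,"dy": 0,"dz": 0,"wx": 0,"wy": 0,"wz": 0,"fingers": 1}
    - {"dx": 0.008,"dy": 0,"dz": 0,"wx": 0,"wy": 0,"wz": 0,"fingers": 1}
    - {"dx": 0,"dy": 0,"dz": 0,"wx": 0,"wy": 0,"wz": 0,"fingers": 1}
    - {"dx": 0,"dy": 0,"dz": 0,"wx": 0,"wy": 0,"wz": 0,"fingers": 1}

```text
clock: 48.3
eef_pos: [631.4, -205.4, 42.0]
tool_rot: [2.226, 1.57, 2.267]
force: [-3.8, 2.1, 10.1]
width: -0.2
```

Red bottomed out. Lift clear and check.

servo_tool:
  rows:
    - {"dx": -0.05,"dy": 0,"dz": 0,"wx": 0,"wy": 0,"wz": 0,"fingers": 1}
    - {"dx": -0.08,"dy": 0,"dz": 0,"wx": 0,"wy": 0,"wz": 0,"fingers": 1}
    - {"dx": -0.08,"dy": -0.03,"dz": -0.04,"wx": 0,"wy": 0,"wz": 0,"fingers": 1}
    - {"dx": 0,"dy": -0.06,"dz": -0.04,"wx": 0,"wy": 0,"wz": 0,"fingers": 1}
    - {"dx": 0,"dy": 0,"dz": 0,"wx": 0,"wy": 0,"wz": 0,"fingers": 1}

```text
clock: 48.92
eef_pos: [574.2, -280.0, 191.7]
tool_rot: [-1.963, 1.565, -1.931]
force: [-0.2, -0.2, -0.2]
width: -0.1
```

Run:
```python
from h import *
p,R=cur();s=ctrl.read_state();print(p,s["force"],s["clock"],s["qd"])
im=ctrl.get_image("wrist");cv2.imwrite("pics/w28.png",im[:,:,::-1])
im=ctrl.get_image("scene");cv2.imwrite("pics/s28.png",im[:,:,::-1])
```

```text
[ 574.2 -280.   191.7] [-0.2 -0.2 -0.2] 48.925 [-0.1  0.  -0.1 -0.  -0.  -0.  -0. ]
```

View pics/w28.png

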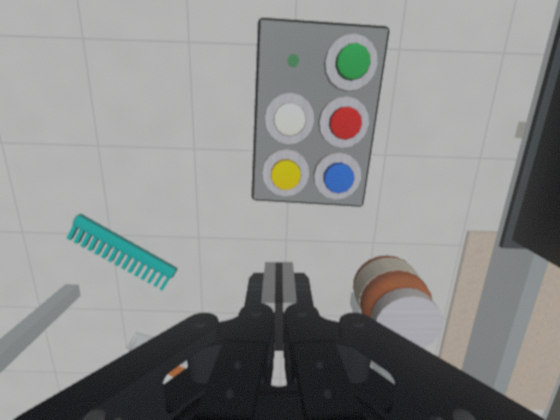

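View pics/s28.png

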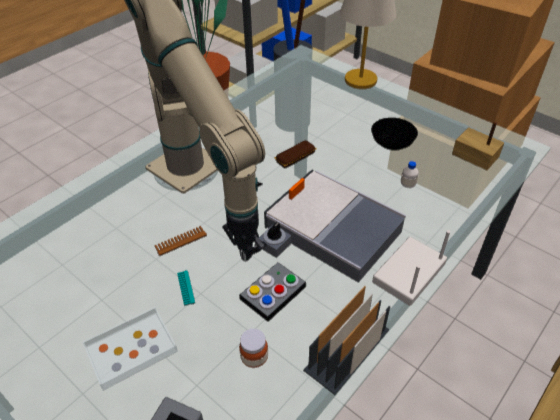

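Everything is clear: the keys are up (wrist picture around 345,122, 339,178, 286,174, 353,61), the cover is shut against the lip, and the candle, bowl, sanitiser and tray have not moved.

```bash
python3 -c "
from cell import ctrl
print(ctrl.finish_job(), ctrl.read_state()['clock'])"
```

```text
the job is handed in; nothing more can be done
the job is handed in; nothing more can be done
```

The task is done and handed in at about 49 s of the 210 s allowed; `finish_job` gives no verdict, so what follows rests on my own checks.

**What I did:**
- I slid the cover back until it met its stop.
- I laid in the fob, the pen and the smaller wooden comb. The larger wooden comb and the turquoise one stayed where they were. I saw no tin in any picture, so I treated it as absent.
- I slid the cover shut to its stop and turned the cam clockwise until it met its stop.
- I then pressed blue, yellow, green and red, one at a time in that order.

**What the last checks showed:**
- **Contents:** all three things lay flat in the compartment in the picture taken just before I shut the cover.
- **Cover and cam:** the tool turned about 92° and the torque rose at the end. Before-and-after pictures show the gap to the lip closed.
- **Keys:** each press ended at a tool height of about 42 mm with 10 to 13 N, which is bottomed out. All five keys showed up again afterwards, and I never touched the white one.
- **Other objects:** the bowl, coin tray, candle, glasses case and sanitiser looked unmoved in the last scene picture.

**What disagreed or failed:**
- The wrist and top cameras differed by about 3 to 8 mm. I aligned the cam grip and the key presses from close pictures instead of the raw positions.
- My first batch of moves was refused because some fields were missing; the arm did not move.

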